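# Refit the shelf of a bench parts rack and restock it

### The arm

A 7-joint arm with a two-finger parallel gripper is mounted at the origin on the work surface. World frame = base frame: x ahead of the robot, y to its left, z up, the work surface at z = 0. Lengths are in mm, angles in rad, forces in N, time in s.
With the tool pointing down it reaches from about 400 to 850 mm from the base axis. Payload 4.4 kg.
Tool frame: the origin (TCP) lies midway between the tips of the shut fingers; the grasp point (between the pads) lies 19 mm behind it; z points along the fingers, y is the direction in which the jaws open and shut (so a half turn about z gives the same grasp; the last joint's range is limited). The gripper opens to 94 mm and grips with 3 to 60 N. Pads are 16 mm wide; open, the fingers measure 119 mm over their backs; the gripper's body (75 mm by 177 mm) begins 78 mm behind the grasp point.
Start: joints at [1.14, 0.628, 0.038, 1.517, -0.027, 0.996, -0.02], TCP at [231.925, -607.231, 205.478] pointing down, gripper open.
Joint ranges: [-3.06, 3.06], [-0.37, 2.12], [-1.25, 1.32], [0.18, 2.47], [-1.1, 4.24], [0.23, 1.98], [-2.94, 2.94]. Speed limits (rad/s): [2.57, 2.57, 3.14, 3.14, 3.14, 3.14, 3.14].

### API

Orientations are given as [roll, pitch, yaw] about the fixed x, y, z axes, in that order (R = Rz(yaw) Ry(pitch) Rx(roll)).
In Python, from workcell import robot, imaging, order gives the robot as it stands. The module is installed in compiled form; this text tells all that it offers.
- The arm moves only by the shell command python3 -m jog 'ROWS' [FORCE]. ROWS is JSON, a list of rows, each a list of 7 numbers: the turn, a rotation vector about the tool's x, y, z in units of 5 degrees (1.0 is 5 degrees), then the shift along the tool's x, y, z in units of 25 mm (1.0 is 25 mm), then the closure, from 0 (fully open) to 1 (shut). In form: [[rx, ry, rz, x, y, z, jaw], ...]. A call has exactly 5 rows; each row is the pose to reach, as a shift and turn from the pose commanded when the call began, along the tool's axes at that moment; what a row does not reach only later rows make up. A row lasts 1/12 s, in which the tool goes at most 41.7 mm and 7.16 degrees, less where a joint would pass 70% of its speed; a pose out of reach is approached as far as the arm can. A call with a gripper value outside its range is refused whole. The fingers move at their own pace and stop on an object; FORCE is the grip in N (left out, the last holds). Time passes only in rows, so rows that repeat a pose let the fingers close, or fill a call up. It gives the time, the measured TCP pose, the force and the opening at its end, in the units of the state.
- robot.observe(): the state, without advancing time (a new reading comes with each control period).
- imaging.snapshot(name): name is "scene" or "top"; returns the picture (400x640x3 uint8, red, green, blue); there is no depth.
- imaging.camera_info(name): a dict with "intrinsics" (3x3 intrinsics, pixels), "k1" (the pictures are not rectified: a ray, as slopes to the right and down, at radius r is drawn at 1 + k1 r^2 times it, then the intrinsics apply), "R" (3x3) and "t" (3): a world point X has camera coordinates R X + t. Camera axes: x right, y down, z forward; pixel columns grow to the right and rows downward; lengths in mm; the calibration is good to about 2 mm. A picture is of the moment at which its call begins. camera_info takes no time and is no camera call.
- order.close_job(): hands the job in, once; it reports no verdict.
The state is a dict: "clock": time; "q": joint angles; "dq": joint speeds; "tau": joint torques, N m; "ee_pos": TCP position; "tool_rot": TCP orientation; "wrist_force": force on the tool from outside, world axes, zero at the start; "ft_torque": the same for the moment, N m; "opening": finger opening in mm.
Only numpy, scipy, OpenCV 4.12 (cv2) and the standard library are available. Lean on these libraries where they do the work, as an engineer would, in place of code of your own. Each camera call takes 0.05 s, during which the arm holds its last target.

### The job

Take the loose grey steel shelf off the sloping rest by its handle and lower it, still held, onto the bench rack so that all four corner holes drop over the four posts and it lies level on all four shoulders; do not drop it on. Then stand the taller of the two white filter canisters upright on that shelf, on either side of the handle, inside the posts, and let go. Do not tip the canister over, and leave everything else where it is.

Things in the scene. Friction and masses are not known exactly. Their poses are not given: they have to be found in the camera images.
- shelf_grip (a point): loose grey shelf, 170 (x) x 240 (y) x 6 mm, 12 mm rim, 0.4-0.7 kg. Upright handle in its middle: flat dark bar 8 (x) x 80 (y) x 22 mm (z) on two legs. This point is the bar's centre, 45 mm above the shelf's underside; z is the shelf's upward normal. A 15 mm hole in each corner (x +-65, y +-100 mm). Starts on the rest, +x end low, face and handle leaning 30 deg towards +x. Half turns equal
- stand_seat (a point): bench rack, fixed: deck 190 (x) x 260 (y) x 12 mm, four posts at x +-65, y +-100 mm. Posts are 22 mm thick up to a flat shoulder 80 mm above the table; above it a 12 mm pin rises 35 mm, its top 15 mm tapering to 4 mm. This point is the centre between the four shoulders, at their height; z up. Shelf home: its underside at this height, its handle point 45 mm above
- rest: sloping plywood rest, fixed: a board 200 x 270 mm (y) tilted 30 degrees, its low edge at +x with a 14 mm stop lip; the board's centre is 78 mm above the table. Origin on the table under the board's centre, z up. The rest and the rack may change sides
- can_tall_mid (a point): the taller white filter canister, a cylinder 56 mm dia x 100 mm high, 0.25-0.46 kg, standing upright on the table; this point is its centre, z along its axis. On the home shelf it stands with this point 11 mm above the handle point. The two canisters may change places
- can_short_mid (a point): the shorter white filter canister, 56 dia x 60 mm, same shape as the tall one: a bystander; this point is its centre
- deck_carton_a: small carton 60 x 70 x 42 mm standing on the rack's deck between the posts, a bystander; origin at the centre of its underside
- deck_carton_b: small carton 50 x 50 x 36 mm standing on the rack's deck, a bystander; origin at the centre of its underside
- big_carton: carton 100 x 110 x 130 mm on the left of the table, a bystander; origin at the centre of its underside
- tape_roll: clear roll of tape lying flat, 100 mm dia, 48 mm high, on the right, a bystander; origin at the centre of its underside
- jar: amber glass jar with a black cap, 60 mm dia, 80 mm high, towards the far end of the table, a bystander; origin at the centre of its underside
- wrench: wrench lying across the far end of the table, a bystander; origin under the tool

How it is judged:
By the outcome, as a careful person would: the job done as asked, in the order asked, and still so for the second after the job is handed in, with the robot touching nothing.
It also fails if it takes over 64 s, if anything falls off the work surface, if the arm or the gripper's body presses on something with over 40 N, if the wrist force passes 120 N, or if a joint passes its speed limit or range.

## Working session

There is one attempt and no reset: what is moved stays moved. The work goes in short steps, Python scripts to look and compute and a shell command to move; the robot and the scene stay as the last step left them, time stands still between calls to the robot, and variables do not carry over. Pictures are saved under pics/ and viewed, and the job is handed in when it is done.

```bash
mkdir -p pics; python3 - <<'E'
from workcell import robot, imaging
import cv2, json
print(robot.observe())
for n in ("scene","top"):
    im=imaging.snapshot(n); cv2.imwrite(f"pics/{n}0.png",im[:,:,::-1])
    print(n,imaging.camera_info(n))
E
ls
```

```text
{'clock': 0.0, 'q': array([ 1.14023835,  0.629277  ,  0.03844314,  1.51832382, -0.02697923,
        0.99632212, -0.01999434]), 'dq': array([ 0.00031441, -0.00058833, -0.00029506,  0.00114709, -0.00083962,
        0.0011578 , -0.00051405]), 'tau': array([-6.17439528e-04, -5.49718273e+01,  1.14344135e+00, -1.86629623e+01,
       -5.21395484e-02,  2.37574795e-02,  1.92494226e-04]), 'ee_pos': array([ 231.65991322, -606.62272792,  204.61309079]), 'tool_rot': array([-3.13978074e+00,  3.76494215e-05,  3.64775011e-01]), 'wrist_force': array([ 0.19834046, -0.67574611, -0.10440852]), 'ft_torque': array([-0.00568039,  0.01704283,  0.01501767]), 'opening': 94.11708916034026}
scene {'intrinsics': array([[429.72687151,   0.        , 320.68545684],
       [  0.        , 429.72687151, 202.05294206],
       [  0.        ,   0.        ,   1.        ]]), 'k1': -0.08854395572782518, 'R': array([[ 0.60041034,  0.79961262, -0.01127312],
       [ 0.63146698, -0.48270895, -0.60682907],
       [-0.49066982,  0.35722785, -0.79475241]]), 't': array([-366.18488247, -329.45096079, 1633.81968983])}
top {'intrinsics': array([[486.05519526,   0.        , 324.51249011],
       [  0.        , 486.05519526, 198.52946246],
       [  0.        ,   0.        ,   1.        ]]), 'k1': -0.1238852555755207, 'R': array([[ 0.02921737, -0.99945648, -0.01526734],
       [-0.98970833, -0.0267851 , -0.14057019],
       [ 0.14008485,  0.01921731, -0.98995299]]), 't': array([  -4.02439202,  606.8925176 , 1543.56397594])}
pics
```

View pics/scene0.png

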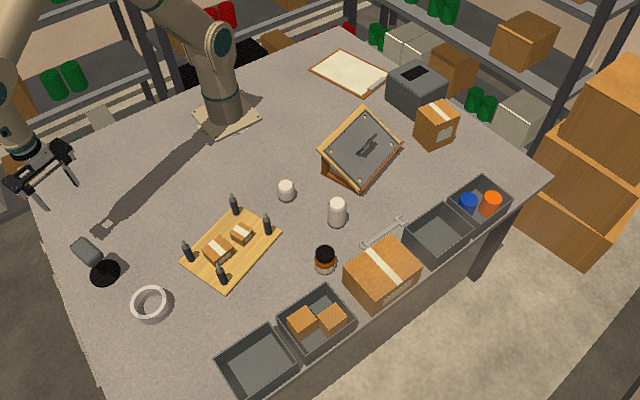

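View pics/top0.png

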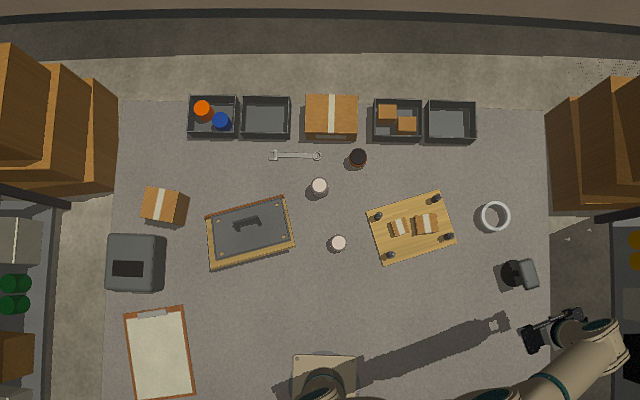

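```bash
cat > h.py <<'E'
import numpy as np, cv2
from workcell import robot, imaging
def ray(n,px):
    c=imaging.camera_info(n); K=c["intrinsics"]; 
    d=cv2.undistortPoints(np.array([[px]],float),K,np.array([c["k1"],0,0,0,0]))[0,0]
    R=c["R"];t=c["t"]; return -R.T@t, R.T@np.array([d[0],d[1],1])
def onz(n,px,z):
    o,d=ray(n,px); return o+d*(z-o[2])/d[2]
def proj(n,X):
    c=imaging.camera_info(n); p=cv2.projectPoints(np.atleast_2d(np.array(X,float)),cv2.Rodrigues(c["R"])[0],c["t"],c["intrinsics"],np.array([c["k1"],0,0,0,0]))[0]
    return p.reshape(-1,2)
def tri(a,b): # pixels in scene, top
    o1,d1=ray("scene",a);o2,d2=ray("top",b)
    d1/=np.linalg.norm(d1);d2/=np.linalg.norm(d2)
    s=np.linalg.lstsq(np.c_[d1,-d2],o2-o1,rcond=None)[0]
    p,q=o1+s[0]*d1,o2+s[1]*d2
    return (p+q)/2,np.linalg.norm(p-q)
def crop(src,x0,y0,w,h,s,out):
    im=cv2.imread(src)[y0:y0+h,x0:x0+w]; im=cv2.resize(im,None,fx=s,fy=s,interpolation=cv2.INTER_CUBIC)
    for k in range(0,w,10): cv2.putText(im,str(x0+k),(k*s,8),0,.3,(0,0,255),1); cv2.line(im,(k*s,10),(k*s,14),(0,0,255),1)
    for k in range(0,h,10): cv2.putText(im,str(y0+k),(0,k*s+4),0,.3,(0,0,255),1)
    cv2.imwrite(out,im)
E
python3 - <<'E'
from h import *
crop("pics/top0.png",200,190,100,85,7,"pics/t_rest.png")
crop("pics/top0.png",360,185,100,85,7,"pics/t_rack.png")
crop("pics/scene0.png",310,95,100,105,5,"pics/s_rest.png")
crop("pics/scene0.png",175,185,115,115,5,"pics/s_rack.png")
E
```

```text
(no output)
```

View pics/t_rest.png

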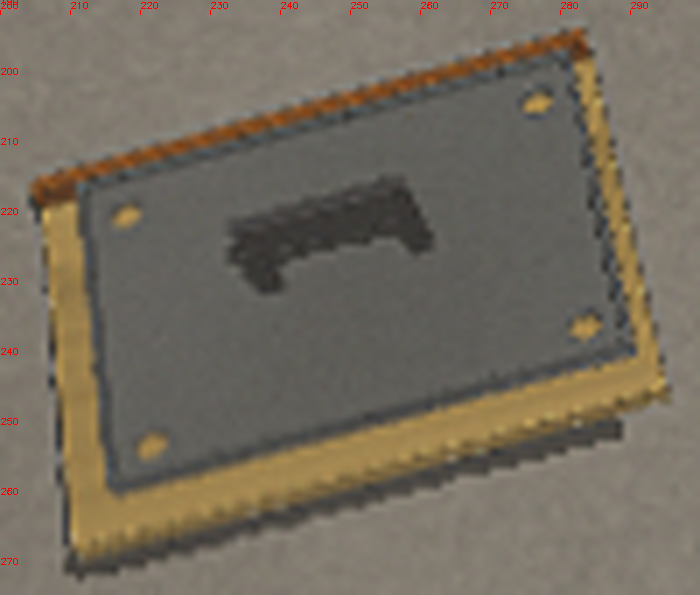

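View pics/t_rack.png

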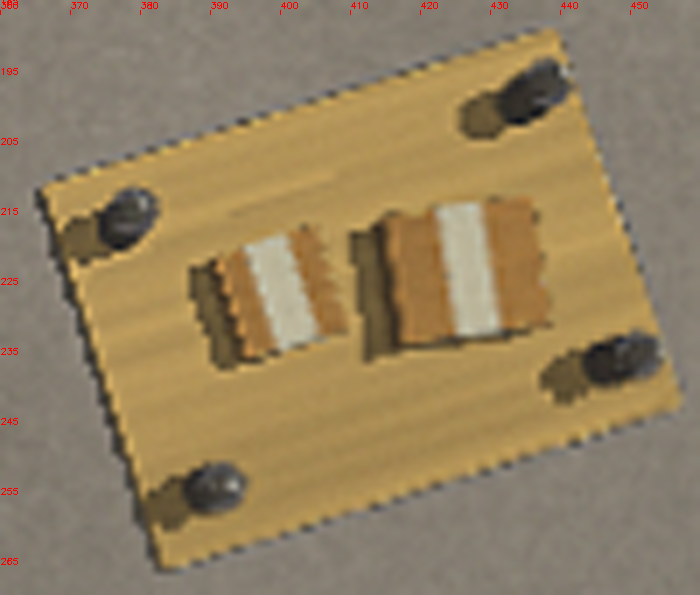

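View pics/s_rest.png

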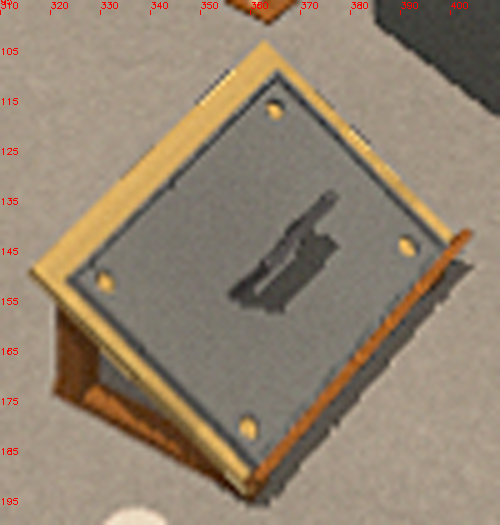

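View pics/s_rack.png

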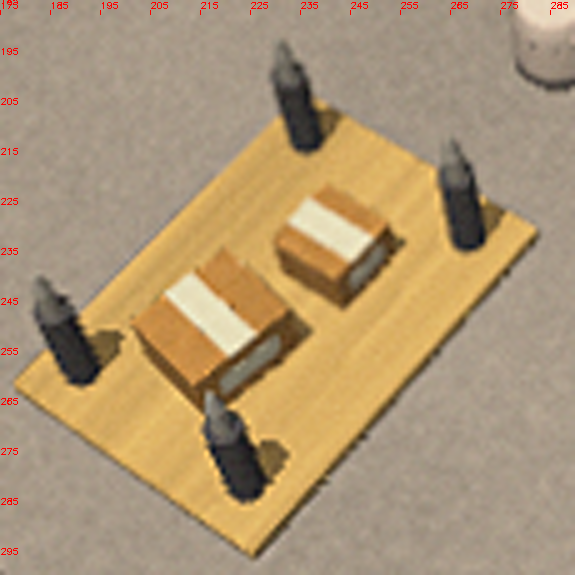

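```bash
cat > m.py <<'E'
from h import *
np.set_printoptions(precision=1,suppress=True)
def gold(im,lo=(14,70,70),hi=(28,255,255)):
    return cv2.inRange(cv2.cvtColor(im,cv2.COLOR_BGR2HSV),lo,hi)
def quad(mask,n,z):
    # planar rectify contour pts onto plane z, hull, then line fit per side
    cs=cv2.findContours(mask,cv2.RETR_EXTERNAL,cv2.CHAIN_APPROX_NONE)[0]
    c=max(cs,key=cv2.contourArea).reshape(-1,2)
    P=np.array([onz(n,p,z)[:2] for p in c],np.float32)
    r=cv2.minAreaRect(P); return r,P
def refine(P,r):
    box=cv2.boxPoints(r); L=[]
    for i in range(4):
        a,b=box[i],box[(i+1)%4]; u=(b-a)/np.linalg.norm(b-a); nn=np.array([-u[1],u[0]])
        s=(P-a)@u; d=(P-a)@nn; l=np.linalg.norm(b-a)
        k=(abs(d)<8)&(s>.1*l)&(s<.9*l)
        L.append(cv2.fitLine(P[k],cv2.DIST_HUBER,0,.01,.01).ravel())
    out=[]
    for i in range(4):
        l,m=L[i-1],L[i]
        t=np.linalg.solve(np.c_[l[:2],-m[:2]],m[2:]-l[2:]); out.append(l[2:]+t[0]*l[:2])
    return np.array(out)
if __name__=="__main__":
    S=cv2.imread("pics/scene0.png");T=cv2.imread("pics/top0.png")
    for n,im,b in(("scene",S,(175,190,290,300)),("top",T,(360,185,462,272))):
        m=np.zeros(im.shape[:2],np.uint8); m[b[1]:b[3],b[0]:b[2]]=gold(im)[b[1]:b[3],b[0]:b[2]]
        m=cv2.morphologyEx(m,cv2.MORPH_CLOSE,np.ones((5,5)))
        r,P=quad(m,n,12); q=refine(P,r); print(n,"deck",r,"\n",q,q.mean(0))
    for n,im,b in(("scene",S,(328,108,398,188)),("top",T,(213,199,289,259))):
        m=gold(im)[b[1]:b[3],b[0]:b[2]]
        k,_,st,ce=cv2.connectedComponentsWithStats(m)
        print(n,[(st[i,4],ce[i]+b[:2]) for i in range(1,k)])
    # white cans
    for n,im,b in(("scene",S,(270,170,355,235)),("top",T,(300,170,355,260))):
        h=cv2.cvtColor(im,cv2.COLOR_BGR2HSV); m=cv2.inRange(h,(0,0,185),(40,70,255))[b[1]:b[3],b[0]:b[2]]
        k,_,st,ce=cv2.connectedComponentsWithStats(m)
        print(n,[(st[i],ce[i]+b[:2]) for i in range(1,k) if st[i,4]>20])
E
python3 m.py; python3 - <<'E'
from h import *
crop("pics/top0.png",295,165,70,95,6,"pics/t_can.png")
crop("pics/scene0.png",265,165,100,75,6,"pics/s_can.png")
E
```

```text
scene deck ((530.5673828125, -273.307861328125), (193.4369659423828, 262.8509216308594), 18.63418197631836) 
 [[ 398.1 -180.5]
 [ 480.7 -427.4]
 [ 662.6 -366.3]
 [ 579.1 -120.9]] [ 530.1 -273.8]
top deck ((524.3392333984375, -275.697998046875), (190.6064910888672, 262.0161437988281), 18.744667053222656) 
 [[ 394.2 -182.9]
 [ 477.  -428. ]
 [ 654.7 -368.1]
 [ 571.9 -124. ]] [ 524.5 -275.8]
scene [(np.int32(443), array([354.1, 124.5])), (np.int32(9), array([364.3, 116.7])), (np.int32(11), array([390.9, 143.6])), (np.int32(14), array([330.7, 151.1])), (np.int32(11), array([395.2, 150.9])), (np.int32(20), array([388.3, 158.7])), (np.int32(233), array([341.3, 173.8])), (np.int32(23), array([378. , 170.4])), (np.int32(61), array([333.8, 176.6])), (np.int32(14), array([359.4, 180.2])), (np.int32(1), array([371., 178.])), (np.int32(9), array([367.8, 182.4])), (np.int32(1), array([340., 182.])), (np.int32(1), array([340., 184.])), (np.int32(2), array([363.5, 187. ]))]
top [(np.int32(5), array([259.8, 201. ])), (np.int32(13), array([265.9, 199.5])), (np.int32(81), array([285.5, 211.8])), (np.i
[... 421 characters left out ...]
rray([220.2, 211.7])), (np.int32(1), array([227., 211.])), (np.int32(2), array([213.5, 213. ])), (np.int32(1), array([216., 214.])), (np.int32(1), array([218., 213.])), (np.int32(10), array([217.5, 220.5])), (np.int32(12), array([283. , 236.2])), (np.int32(1), array([213., 241.])), (np.int32(413), array([262.4, 251.4])), (np.int32(22), array([213.3, 251.9])), (np.int32(13), array([221.2, 253.4]))]
scene [(array([  8,   9,  14,  14, 147], dtype=int32), array([284.6, 185.2])), (array([ 60,  26,  15,  15, 179], dtype=int32), array([336.8, 203.1]))]
top [(array([ 13,   9,  13,  13, 137], dtype=int32), array([318.9, 184.8])), (array([ 32,  66,  13,  13, 138], dtype=int32), array([338.2, 242.2]))]
```

View pics/t_can.png

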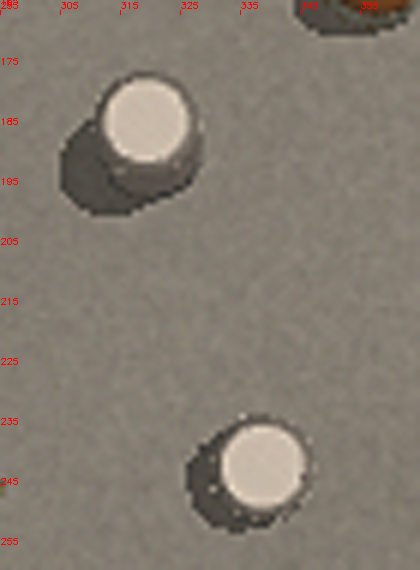

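View pics/s_can.png

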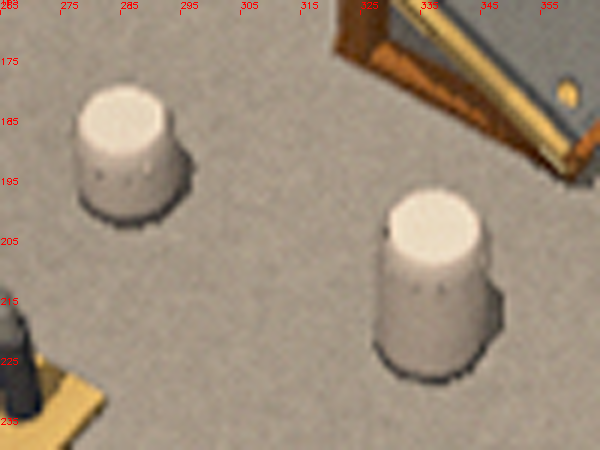

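```bash
cat > m2.py <<'E'
from h import *
np.set_printoptions(precision=2,suppress=True)
def rigid(L,P):
    lc,pc=L.mean(0),P.mean(0); U,_,Vt=np.linalg.svd((L-lc).T@(P-pc)); D=np.diag([1,1,np.linalg.det(Vt.T@U.T)])
    R=Vt.T@D@U.T; return R,pc-R@lc
sc=[(364.3,116.7),(390.9,143.6),(359.4,180.2),(330.7,151.1)]
tp=[(217.5,220.5),(0,0),(0,0),(221.2,253.4)]
# correspondences: scene upper-left end = high side; top lower = high side(near robot)
tp=[(221.2,253.4),(217.5,220.5),(276.3,204.1),(283.0,236.2)]
P=[]
for a,b in zip(sc,tp):
    p,e=tri(a,b); P.append(p); print("hole",p,e)
P=np.array(P)
L=np.array([[-65,100,3],[65,100,3],[65,-100,3],[-65,-100,3.]])
R,t=rigid(L,P); print(R,t,"res",(R@L.T).T+t-P)
print("grip",R@[0,0,45]+t,"tilt",np.degrees(np.arccos(R[2,2])),"yaw y", np.degrees(np.arctan2(R[1,1],R[0,1]))-90)
for z in(0,):
  pass
s=[(231.6,193.4),(265.6,213.4),(217,264),(183,241)]
u=[(394,254.3),(381.4,212.9),(440,194.7),(453,233.6)]
A=np.array([onz("scene",p,115) for p in s]);B=np.array([onz("top",p,115) for p in u])
print(A,B,A.mean(0),B.mean(0))
for a,b in zip(s,u): print(tri(a,b))
for n,p,z in(("scene",(336.8,203.1),100),("top",(318.9,184.8),100),("scene",(284.6,185.2),60),("top",(338.2,242.2),60)): print(n,z,onz(n,p,z))
E
python3 m2.py
```

```text
hole [417.56 329.65 108.81] 3.9905464417696614
hole [525.69 362.5   45.67] 4.460806633002693
hole [585.09 171.59  44.05] 4.03583585524598
hole [476.97 138.7  109.15] 3.8962968633644914
[[ 0.83 -0.3   0.47]
 [ 0.26  0.96  0.14]
 [-0.49  0.    0.87]] [499.91 250.18  74.31] res [[ 0.25 -0.26  0.4 ]
 [ 0.1   0.41 -0.61]
 [-0.24  0.24  0.58]
 [-0.11 -0.39 -0.37]]
grip [521.15 256.66 113.45] tilt 29.572027613978836 yaw y 17.174951277340398
[[ 440.65 -198.05  115.  ]
 [ 562.71 -157.25  115.  ]
 [ 623.18 -346.56  115.  ]
 [ 504.03 -387.12  115.  ]] [[ 429.47 -206.67  115.  ]
 [ 556.34 -166.02  115.  ]
 [ 618.42 -349.16  115.  ]
 [ 497.61 -389.62  115.  ]] [ 532.64 -272.24  115.  ] [ 525.46 -277.87  115.  ]
(array([ 432.23, -201.81,  108.38]), np.float64(12.428473691329879))
(array([ 558.92, -161.41,  113.14]), np.float64(10.68545972441256))
(array([ 619.79, -348.03,  111.13]), np.float64(4.203687225394223))
(array([ 498.78, -388.81,  109.45]), np.float64(4.540383412334561))
scene 100 [647.11  32.01 100.  ]
top 100 [641.98  30.95 100.  ]
scene 60 [469.3  -34.78  60.  ]
top 60 [464.89 -35.03  60.  ]
```

```bash
cat > d.py <<'E'
import sys,numpy as np
from scipy.spatial.transform import Rotation as Ro
from workcell import robot
np.set_printoptions(precision=3,suppress=True)
def Rt(head,tilt):
    # tool x = horizontal at heading head+90 (shelf y), tool y = shelf x, tool z=-normal ; tilt deg lean towards shelf +x
    S=Ro.from_euler('ZY',[head,tilt],degrees=True).as_matrix()
    return np.c_[S[:,1],S[:,0],-S[:,2]]
def delta(p,head,tilt,grasp=0):
    o=robot.observe(); R0=Ro.from_euler('xyz',o["tool_rot"]).as_matrix(); R1=Rt(head,tilt)
    p=np.array(p,float)-grasp*19*(-R1[:,2])   # grasp=1: p is the grasp point
    dp=R0.T@(p-o["ee_pos"])/25; dr=Ro.from_matrix(R0.T@R1).as_rotvec(degrees=True)/5
    print("clk",round(o["clock"],2),"pos",o["ee_pos"],"F",o["wrist_force"],"T",o["ft_torque"],"open",round(o["opening"],1))
    print("rot",dr,"shift",dp,"rows>=",max(np.linalg.norm(dp)*25/41.7,np.linalg.norm(dr)*5/7.16))
if __name__=="__main__":
    a=[float(v) for v in sys.argv[1:]]
    delta(a[:3],a[3],a[4],a[5] if len(a)>5 else 0)
E
python3 d.py 430 -400 300 -25 0
```

```text
clk 0.1 pos [ 231.728 -606.673  204.66 ] F [-0.051 -0.374 -0.319] T [-0.022  0.04   0.015] open 94.0
rot [-0.018 -0.007 -8.819] shift [10.358 -4.899 -3.806] rows>= 7.238674252669352
```

```bash
python3 -m jog '[[0,0,-1.4,1.3,-0.6,-0.6,0],[0,0,-2.8,2.8,-1.3,-1.2,0],[0,0,-4.2,4.3,-2.0,-1.9,0],[0,0,-5.6,5.8,-2.7,-2.4,0],[0,0,-7,7.3,-3.4,-2.9,0]]'; python3 d.py 500 -60 310 8 5
```

```text
clock: 0.52
ee_pos: [367.1, -467.2, 276.0]
tool_rot: [-3.141, 0.0, 0.981]
wrist_force: [0.5, -0.3, -0.7]
opening: 93.9
clk 0.52 pos [ 367.076 -467.241  275.991] F [ 0.467 -0.257 -0.65 ] T [ 0.034 -0.092  0.017] open 93.9
rot [ 0.953 -0.364 -8.351] shift [16.495 -4.639 -1.361] rows>= 10.305349316209664
```

```bash
python3 -m jog '[[0,0,-1,1.6,-0.4,-0.2,0],[0.2,0,-2,3.2,-0.9,-0.4,0],[0.4,-0.1,-3,4.8,-1.4,-0.6,0],[0.5,-0.2,-4,6.4,-1.9,-0.8,0],[0.6,-0.2,-5,8.0,-2.4,-1,0]]'; python3 d.py 545 160 290 17.2 22
```

```text
clock: 0.93
ee_pos: [428.3, -269.1, 300.3]
tool_rot: [-3.086, 0.006, 1.417]
wrist_force: [0.6, -0.8, 0.1]
opening: 94.1
clk 0.93 pos [ 428.326 -269.136  300.25 ] F [ 0.648 -0.829  0.054] T [-0.022 -0.198 -0.025] open 94.1
rot [ 3.687 -1.077 -5.113] shift [17.68   1.997  0.202] rows>= 10.667427144073953
```

```bash
python3 -m jog '[[0.4,-0.1,-0.5,1.6,0.2,0,0],[0.8,-0.2,-1,3.2,0.4,0,0],[1.2,-0.3,-1.5,4.8,0.6,0,0],[1.6,-0.4,-2,6.4,0.8,0,0],[2,-0.5,-2.5,8.0,1,0,0]]'; python3 d.py 559 265 186 17.2 30
```

```text
clock: 1.35
ee_pos: [484.3, -76.4, 297.7]
tool_rot: [-2.908, 0.018, 1.636]
wrist_force: [1.4, -0.1, 0.6]
opening: 93.8
clk 1.35 pos [484.328 -76.367 297.74 ] F [ 1.401 -0.1    0.599] T [-0.018 -0.347 -0.004] open 93.8
rot [ 3.277 -0.805 -2.59 ] shift [13.512  4.742  3.21 ] rows>= 8.79783584594414
```

```bash
python3 -m jog '[[0.3,-0.1,-0.5,1.6,0.2,0,0],[0.7,-0.2,-1,3.2,0.4,0,0],[1.2,-0.3,-1.5,4.8,0.6,0,0],[1.6,-0.4,-2,6.4,0.8,0,0],[1.9,-0.5,-2.5,8.0,1,0,0]]'; python3 d.py 559 265 196 17.2 30
```

```text
clock: 1.77
ee_pos: [495.9, 124.6, 287.8]
tool_rot: [-2.739, -0.009, 1.856]
wrist_force: [0.5, -0.0, 0.6]
opening: 94.1
clk 1.77 pos [495.909 124.617 287.763] F [ 0.489 -0.043  0.551] T [ 0.103 -0.51  -0.02 ] open 94.1
rot [ 1.392 -0.164 -0.106] shift [4.645 5.136 1.848] rows>= 4.2970813519149536
```

```bash
python3 d.py 560 268.6 184 17.2 30;  python3 -m jog '[[0.3,0,0,1,1,0.3,0],[0.6,-0.1,0,2,2,0.7,0],[1,-0.1,-0.1,3,3,1.1,0],[1.2,-0.2,-0.1,4,4.2,1.6,0],[1.4,-0.2,-0.1,4.7,5.1,1.9,0]]';python3 d.py 560 268.6 184 17.2 30; python3 - <<'E'
from h import *
for n in("scene","top"):
    cv2.imwrite(f"pics/{n}1.png",imaging.snapshot(n)[:,:,::-1])
crop("pics/top1.png",190,150,130,120,6,"pics/t1.png")
crop("pics/scene1.png",290,50,130,150,4,"pics/s1.png")
E
```

```text
clk 1.77 pos [495.909 124.617 287.763] F [ 0.489 -0.043  0.551] T [ 0.103 -0.51  -0.02 ] open 94.1
rot [ 1.392 -0.164 -0.106] shift [4.768 5.397 2.26 ] rows>= 4.525051040258262
clock: 2.18
ee_pos: [556.9, 267.3, 193.1]
tool_rot: [-2.616, 0.002, 1.873]
wrist_force: [-0.5, 0.7, 0.2]
opening: 93.8
clk 2.18 pos [556.928 267.277 193.107] F [-0.493  0.659  0.237] T [ 0.123 -0.54  -0.03 ] open 93.8
rot [-0.021  0.035  0.007] shift [0.015 0.298 0.248] rows>= 0.23265423761040765
```

View pics/t1.png

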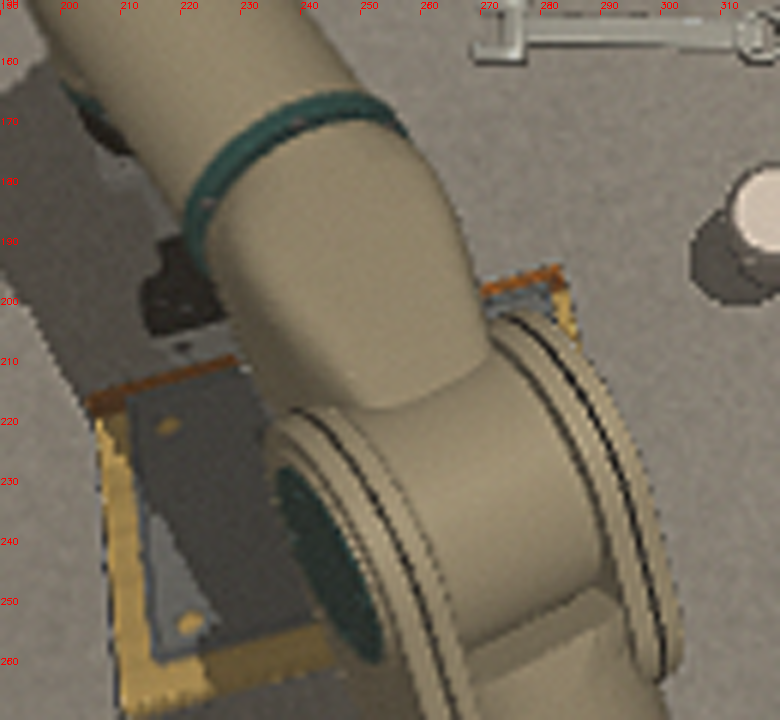

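View pics/s1.png

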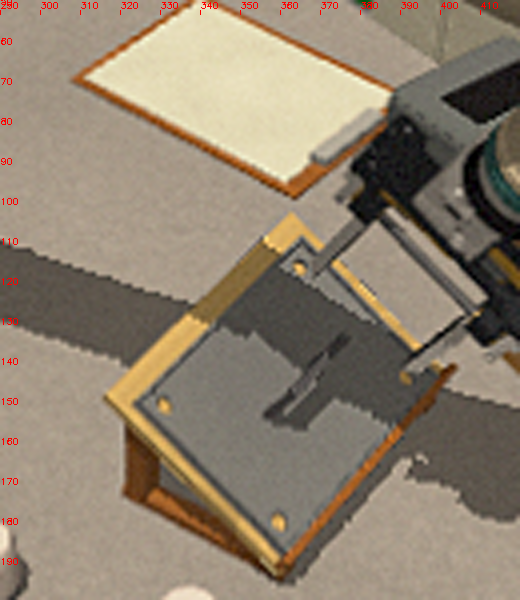

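```bash
python3 - <<'E'
from h import *
from d import Rt,Ro
o=robot.observe();R=Ro.from_euler('xyz',o["tool_rot"]).as_matrix();p=o["ee_pos"]
print(p,proj("scene",[p,p+R[:,1]*47,p-R[:,1]*47,p+R[:,1]*59,p-R[:,1]*59]))
n=-R[:,2]
for nm,g in (("avg",[521.15,256.66,113.45]),):
  g=np.array(g); print(proj("scene",[g]),proj("top",[g]))
# plane test: bar top centre pixel read from each camera, at z of bar top
crop("pics/scene1.png",340,110,60,60,10,"pics/s1b.png")
E
```

```text
[555.48  268.072 189.223] [[379.485 129.054]
 [390.13  140.062]
 [368.761 117.994]
 [392.834 142.864]
 [366.011 115.163]]
[[367.485 142.074]] [[245.231 220.443]]
```

View pics/s1b.png

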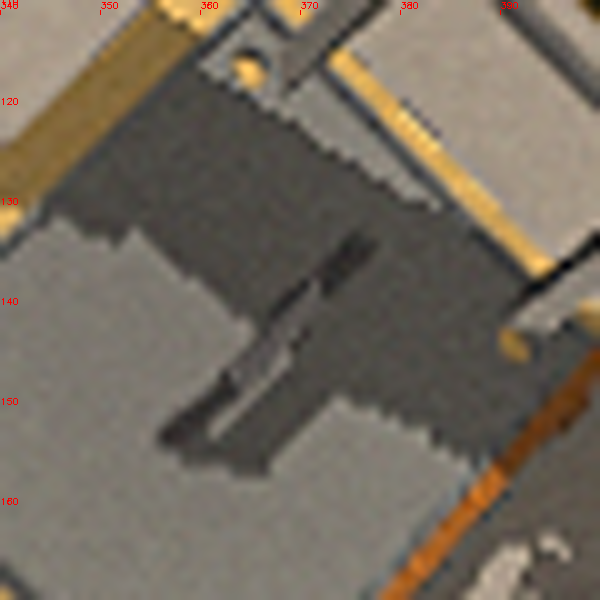

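```bash
python3 d.py 521 256.7 113.5 17.2 30 1
```

```text
clk 2.28 pos [555.48  268.072 189.223] F [-0.737 -0.418 -0.354] T [ 0.171 -0.529 -0.01 ] open 94.3
rot [-0.085  0.036  0.037] shift [-0.015  0.287  4.107] rows>= 2.4683679936419822
```

```bash
python3 -m jog '[[-0.1,0,0,0,0.3,0.6,0],[-0.1,0,0,0,0.3,1.2,0],[-0.1,0,0,0,0.3,1.8,0],[-0.1,0,0,0,0.3,2.4,0.3],[-0.1,0,0,0,0.3,2.6,0.3]]' 50;python3 d.py 521 256.7 113.5 17.2 30 1
```

```text
clock: 2.7
ee_pos: [531.8, 254.4, 135.3]
tool_rot: [-2.626, 0.005, 1.87]
wrist_force: [0.4, 0.6, 0.0]
opening: 83.9
clk 2.7 pos [531.797 254.419 135.295] F [0.398 0.589 0.048] T [ 0.128 -0.494 -0.005] open 83.9
rot [ 0.089  0.04  -0.037] shift [0.221 0.088 1.708] rows>= 1.0337393143678293
```

```bash
python3 -m jog '[[0,0,0,0.1,0,0.4,0.4],[0,0,0,0.1,0,0.8,0.5],[0,0,0,0.1,0,1.2,0.5],[0,0,0,0.1,0,1.5,0.5],[0,0,0,0.1,0,1.5,0.5]]' 50;python3 d.py 521 256.7 113.5 17.2 30 1; python3 - <<'E'
from h import *
cv2.imwrite("pics/scene2.png",imaging.snapshot("scene")[:,:,::-1])
crop("pics/scene2.png",330,80,80,100,6,"pics/s2.png")
E
```

```text
clock: 3.12
ee_pos: [513.5, 252.5, 102.1]
tool_rot: [-2.626, 0.004, 1.871]
wrist_force: [0.0, 0.1, -0.6]
opening: 50.6
clk 3.12 pos [513.514 252.548 102.114] F [ 0.033  0.084 -0.603] T [ 0.089 -0.522 -0.039] open 50.6
rot [ 0.088  0.037 -0.023] shift [0.071 0.061 0.198] rows>= 0.13139040300800248
```

View pics/s2.png

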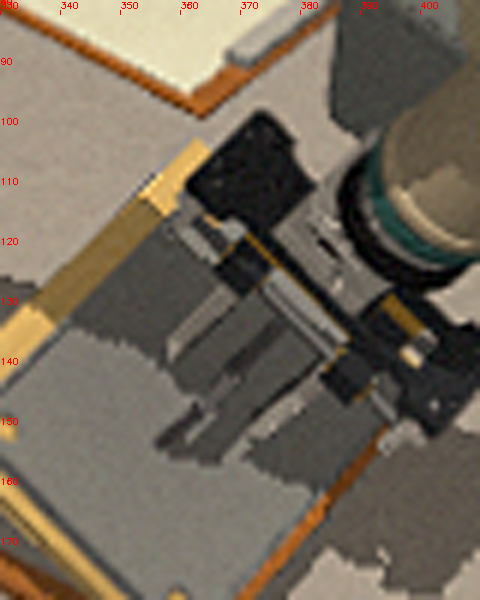

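```bash
python3 -m jog '[[0,0,0,0,0,0.1,0.7],[0,0,0,0,0,0.1,0.9],[0,0,0,0,0,0.1,1],[0,0,0,0,0,0.1,1],[0,0,0,0,0,0.1,1]]' 50;python3 -m jog '[[0,0,0,0,0,0,1],[0,0,0,0,0,0,1],[0,0,0,0,0,0,1],[0,0,0,0,0,0,1],[0,0,0,0,0,0,1]]' 50;python3 d.py 521 256.7 113.5 17.2 30 1
```

```text
clock: 3.58
ee_pos: [513.9, 253.2, 101.3]
tool_rot: [-2.629, 0.003, 1.87]
wrist_force: [-0.3, 0.4, 0.1]
opening: 17.3
clock: 4.0
ee_pos: [514.2, 253.2, 101.1]
tool_rot: [-2.63, 0.003, 1.87]
wrist_force: [3.9, 1.2, -0.0]
opening: 7.5
clk 4.0 pos [514.195 253.243 101.091] F [ 3.882  1.173 -0.017] T [ 0.263 -0.767 -0.021] open 7.5
rot [ 0.133  0.022 -0.025] shift [0.052 0.01  0.18 ] rows>= 0.11232635485687753
```

```bash
python3 -m jog '[[0,0,0,0,0,-0.2,1],[0,0,0,0,0,-0.5,1],[0,0,0,0,0,-0.9,1],[0,0,0,0,0,-1.4,1],[0,0,0,0,0,-2,1]]' 60;python3 -m jog '[[0,0,0,0,0,-0.6,1],[0,0,0,0,0,-1.2,1],[0,0,0,0,0,-1.8,1],[0,0,0,0,0,-2.2,1],[0,0,0,0,0,-2.4,1]]';python3 d.py 540 250 300 17.5 0
```

```text
clock: 4.42
ee_pos: [537.2, 260.2, 144.9]
tool_rot: [-2.627, 0.003, 1.871]
wrist_force: [0.4, -0.1, -6.9]
opening: 7.6
clock: 4.83
ee_pos: [566.4, 269.9, 198.3]
tool_rot: [-2.631, 0.002, 1.87]
wrist_force: [1.0, 0.5, -7.2]
opening: 7.9
clk 4.83 pos [566.376 269.873 198.309] F [ 1.034  0.455 -7.231] T [ 0.378 -1.442 -0.043] open 7.9
rot [-5.851  0.008 -0.077] shift [-0.458 -3.071 -2.941] rows>= 4.086107979201624
```

```bash
python3 -m jog '[[-1,0,0,-0.1,-0.5,-0.7,1],[-2.2,0,0,-0.2,-1.1,-1.4,1],[-3.4,0,0,-0.3,-1.8,-2,1],[-4.6,0,0,-0.4,-2.4,-2.5,1],[-5.8,0,0,-0.4,-3,-2.9,1]]';python3 d.py 560 0 290 0 0
```

```text
clock: 5.25
ee_pos: [539.0, 250.3, 298.4]
tool_rot: [-3.139, 0.004, 1.87]
wrist_force: [0.6, 0.3, -6.2]
opening: 7.4
clk 5.25 pos [538.977 250.3   298.407] F [ 0.636  0.282 -6.241] T [-0.031 -0.173 -0.039] open 7.4
rot [-0.029  0.047  3.425] shift [-9.814 -2.143  0.379] rows>= 6.026910850980288
```

```bash
python3 d.py 535 -270 250 18.7 0; python3 -m jog '[[0,0,0,-0.6,-0.1,0,1],[0,0,0,-1.6,-0.3,0,1],[0,0,0,-2.8,-0.5,0,1],[0,0,0,-4.1,-0.8,0.1,1],[0,0,0,-5.4,-1.1,0.1,1]]';python3 d.py 535 -270 250 18.7 0
```

```text
clk 5.25 pos [538.977 250.3   298.407] F [ 0.636  0.282 -6.241] T [-0.031 -0.173 -0.039] open 7.4
rot [-0.036  0.041 -0.315] shift [-19.835  -6.274   2.028] rows>= 12.531471546737436
clock: 5.67
ee_pos: [551.0, 112.5, 294.5]
tool_rot: [-3.13, 0.003, 1.872]
wrist_force: [0.9, -0.2, -7.5]
opening: 7.6
clk 5.67 pos [550.965 112.49  294.545] F [ 0.911 -0.169 -7.511] T [-0.071 -0.182  0.009] open 7.6
rot [-0.132  0.034 -0.294] shift [-14.418  -5.121   1.885] rows>= 9.242351377920814
```

```bash
python3 -m jog '[[0,0,-0.1,-1.4,-0.3,0.1,1],[0,0,-0.1,-2.8,-0.7,0.2,1],[0,0,-0.2,-4.2,-1.1,0.4,1],[0,0,-0.2,-5.6,-1.4,0.5,1],[0,0,-0.3,-7.0,-1.8,0.7,1]]';python3 d.py 535 -270 250 18.7 0
```

```text
clock: 6.08
ee_pos: [560.2, -67.8, 278.3]
tool_rot: [-3.132, 0.002, 1.897]
wrist_force: [0.6, 0.2, -7.1]
opening: 7.8
clk 6.08 pos [560.229 -67.815 278.33 ] F [ 0.556  0.218 -7.056] T [ 0.024 -0.262  0.06 ] open 7.8
rot [-0.111  0.018 -0.003] shift [-7.336 -3.536  1.179] rows>= 4.933167618634045
```

```bash
python3 d.py 528 -275 200 18.7 0; python3 -m jog '[[-0.1,0,0,-1.4,-0.7,0.5,1],[-0.1,0,0,-2.8,-1.4,1,1],[-0.1,0,0,-4.4,-2.2,1.6,1],[-0.1,0,0,-5.8,-3,2.3,1],[-0.1,0,0,-6.8,-3.5,2.7,1]]';python3 -m jog '[[0,0,0,-0.3,-0.1,0.2,1],[0,0,0,-0.3,-0.1,0.2,1],[0,0,0,-0.3,-0.1,0.2,1],[0,0,0,-0.3,-0.1,0.2,1],[0,0,0,-0.3,-0.1,0.2,1]]'; python3 d.py 528 -275 200 18.7 0;python3 - <<'E'
from h import *
for n in("scene","top"):
    cv2.imwrite(f"pics/{n}3.png",imaging.snapshot(n)[:,:,::-1])
crop("pics/top3.png",350,170,130,110,6,"pics/t3.png")
crop("pics/scene3.png",165,140,140,150,4,"pics/s3.png")
print(robot.observe())
E
```

```text
clk 6.08 pos [560.229 -67.815 278.33 ] F [ 0.556  0.218 -7.056] T [ 0.024 -0.262  0.06 ] open 7.8
rot [-0.111  0.018 -0.003] shift [-7.433 -3.845  3.182] rows>= 5.367631533435449
clock: 6.5
ee_pos: [529.7, -257.8, 210.7]
tool_rot: [-3.139, 0.0, 1.895]
wrist_force: [-0.0, -0.5, -7.3]
opening: 7.5
clock: 6.92
ee_pos: [533.4, -261.7, 207.7]
tool_rot: [3.139, 0.002, 1.899]
wrist_force: [-0.0, -0.1, -6.5]
opening: 7.4
clk 6.92 pos [ 533.439 -261.689  207.65 ] F [-0.027 -0.146 -6.522] T [-0.045 -0.139 -0.04 ] open 7.4
rot [0.026 0.023 0.025] shift [-0.433 -0.378  0.306] rows>= 0.39058997096734316
{'clock': 7.0167, 'q': array([ 0.6709417 ,  0.56940965, -0.41342719,  1.67188243,  0.27004323,
        0.953511  ,  0.487053  ]), 'dq': array([ 0.00233394,  0.00075159,  0.00889213, -0.00259622,  0.00244743,
       -0.00356247,  0.00102093]), 'tau': array([ 1.22633935e-01, -5.32824683e+01, -4.72152829e+00, -1.95165682e+01,
       -3.54602176e-02,  4.44180763e-02, -1.52543478e-03]), 'ee_pos': array([ 533.40813548, -262.27946896,  207.66916462]), 'tool_rot': array([3.13943577e+00, 2.83437240e-03, 1.89894579e+00]), 'wrist_force': array([ 0.48652981, -0.6368114 , -5.86798355]), 'ft_torque': array([-0.04383358, -0.12197909, -0.00602797]), 'opening': 7.721680352203901}
```

View pics/t3.png

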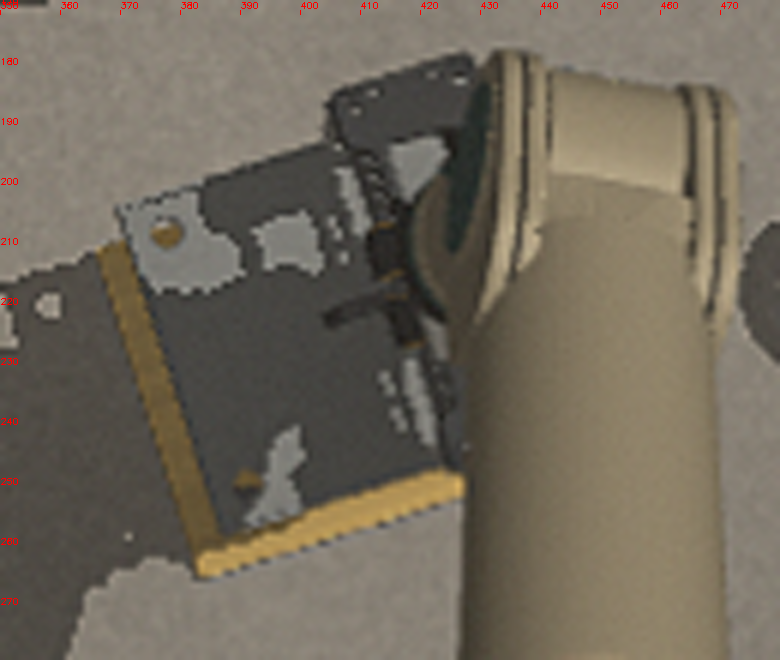

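View pics/s3.png

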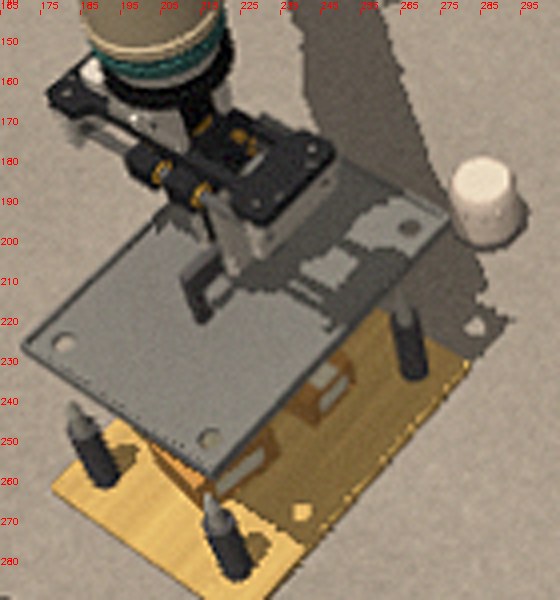

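```bash
python3 - <<'E'
from h import *
S=cv2.imread("pics/scene3.png");T=cv2.imread("pics/top3.png")
def tile(im,c,w=8,s=24):
    x,y=int(c[0])-w,int(c[1])-w
    t=cv2.resize(im[y:y+2*w+1,x:x+2*w+1],None,fx=s*0.62,fy=s*0.62,interpolation=cv2.INTER_NEAREST); q=s*.62
    for k in range(0,2*w+1,2):
        cv2.putText(t,str(x+k),(int((k)*q),8),0,.28,(0,0,255),1);cv2.putText(t,str(y+k),(0,int((k+.5)*q)+4),0,.28,(0,0,255),1)
    return t
a=np.hstack([tile(S,c) for c in((181,226),(217,249),(267,197))]);b=np.hstack([tile(T,c) for c in((378,209),(391,250),(378,209))])
cv2.imwrite("pics/holes3.png",np.vstack([a,b])); print(a.shape)
E
```

```text
(253, 759, 3)
```

View pics/holes3.png

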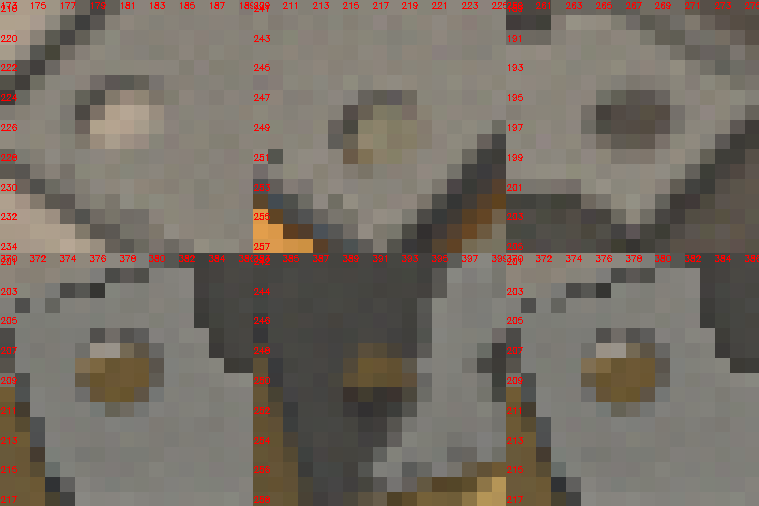

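```bash
cat > m3.py <<'E'
from m import *
from m2 import rigid
from scipy.optimize import least_squares
def fit2(loc,P):
    # loc,P Nx2 -> centre, heading
    f=lambda v:(np.c_[np.cos(v[2])*loc[:,0]-np.sin(v[2])*loc[:,1]+v[0],np.sin(v[2])*loc[:,0]+np.cos(v[2])*loc[:,1]+v[1]]-P).ravel()
    r=least_squares(f,[P[:,0].mean(),P[:,1].mean(),.33]); return r.x[:2],np.degrees(r.x[2]),r.fun
if __name__=="__main__":
    o=robot.observe(); print(o["ee_pos"])
    for dz in(-26,-31):
        z=o["ee_pos"][2]+dz+6
        P=np.array([onz("scene",p,z)[:2] for p in((180.5,225.2),(217,249),(266.7,196.8))])
        L=np.array([[-65,-100],[65,-100],[65,100.]])
        print("scene",dz,*fit2(L,P))
        P=np.array([onz("top",p,z)[:2] for p in((377.3,208.7),(391,249.8))])
        L=np.array([[65,100],[-65,100.]])
        print("top",dz,*fit2(L,P))
    for a,b in(((266.7,196.8),(377.3,208.7)),): print(tri(a,b))
    print(tri((180.5,225.2),(0,0))[1])
E
python3 m3.py | grep -v -i "hole"
```

```text
[[ 0.83 -0.3   0.47]
 [ 0.26  0.96  0.14]
 [-0.49  0.    0.87]] [499.91 250.18  74.31] res [[ 0.25 -0.26  0.4 ]
 [ 0.1   0.41 -0.61]
 [-0.24  0.24  0.58]
 [-0.11 -0.39 -0.37]]
grip [521.15 256.66 113.45] tilt 29.572027613978836 yaw y 17.174951277340398
[[ 440.65 -198.05  115.  ]
 [ 562.71 -157.25  115.  ]
 [ 623.18 -346.56  115.  ]
 [ 504.03 -387.12  115.  ]] [[ 429.47 -206.67  115.  ]
 [ 556.34 -166.02  115.  ]
 [ 618.42 -349.16  115.  ]
 [ 497.61 -389.62  115.  ]] [ 532.64 -272.24  115.  ] [ 525.46 -277.87  115.  ]
(array([ 432.23, -201.81,  108.38]), np.float64(12.428473691329879))
(array([ 558.92, -161.41,  113.14]), np.float64(10.68545972441256))
(array([ 619.79, -348.03,  111.13]), np.float64(4.203687225394223))
(array([ 498.78, -388.81,  109.45]), np.float64(4.540383412334561))
scene 100 [647.11  32.01 100.  ]
top 100 [641.98  30.95 100.  ]
scene 60 [469.3  -34.78  60.  ]
top 60 [464.89 -35.03  60.  ]
[ 533.41 -262.28  207.67]
scene -26 [ 538.04 -260.88] 18.870212240173483 [-0.9  -0.95  1.07 -0.77 -0.17  1.72]
top -26 [ 533.22 -261.9 ] 19.297748373440474 [ 1.36  0.48 -1.36 -0.48]
scene -31 [ 534.39 -259.97] 18.87021218662341 [-0.57 -0.45  0.73 -0.5  -0.16  0.96]
top -31 [ 533.63 -262.43] 19.29774835283952 [ 1.15  0.4  -1.15 -0.4 ]
(array([ 561.64, -145.88,  180.72]), np.float64(2.8183400649471517))
923.9929534570146
```

```bash
python3 d.py 525.5 -275.7 157 18.7 0
```

```text
clk 7.02 pos [ 533.408 -262.279  207.669] F [ 0.487 -0.637 -5.868] T [-0.044 -0.122 -0.006] open 7.7
rot [0.025 0.032 0.02 ] shift [-0.4   -0.477  2.027] rows>= 1.2712124817834654
```

```bash
python3 -m jog '[[0,0,0,-0.2,-0.2,0.4,1],[0,0,0,-0.4,-0.48,0.9,1],[0,0,0,-0.4,-0.48,1.4,1],[0,0,0,-0.4,-0.48,1.8,1],[0,0,0,-0.4,-0.48,2,1]]';python3 -m jog '[[0,0,0,0,0,0,1],[0,0,0,0,0,0,1],[0,0,0,0,0,0,1],[0,0,0,0,0,0,1],[0,0,0,0,0,0,1]]'; python3 d.py 525.5 -275.7 157 18.7 0;python3 - <<'E'
from h import *
for n in("scene","top"):
    cv2.imwrite(f"pics/{n}4.png",imaging.snapshot(n)[:,:,::-1])
crop("pics/top4.png",350,170,130,110,6,"pics/t4.png")
crop("pics/scene4.png",165,170,140,130,5,"pics/s4.png")
E
```

```text
clock: 7.43
ee_pos: [523.8, -276.9, 155.3]
tool_rot: [-3.141, 0.001, 1.897]
wrist_force: [-0.6, -0.0, -6.9]
opening: 7.3
clock: 7.85
ee_pos: [525.3, -277.3, 157.7]
tool_rot: [3.139, 0.004, 1.897]
wrist_force: [0.6, -0.1, -6.9]
opening: 7.2
clk 7.85 pos [ 525.317 -277.328  157.704] F [ 0.589 -0.148 -6.902] T [-0.01  -0.058 -0.054] open 7.2
rot [ 0.029  0.043 -0.006] shift [0.059 0.028 0.028] rows>= 0.04276784440058339
```

View pics/t4.png

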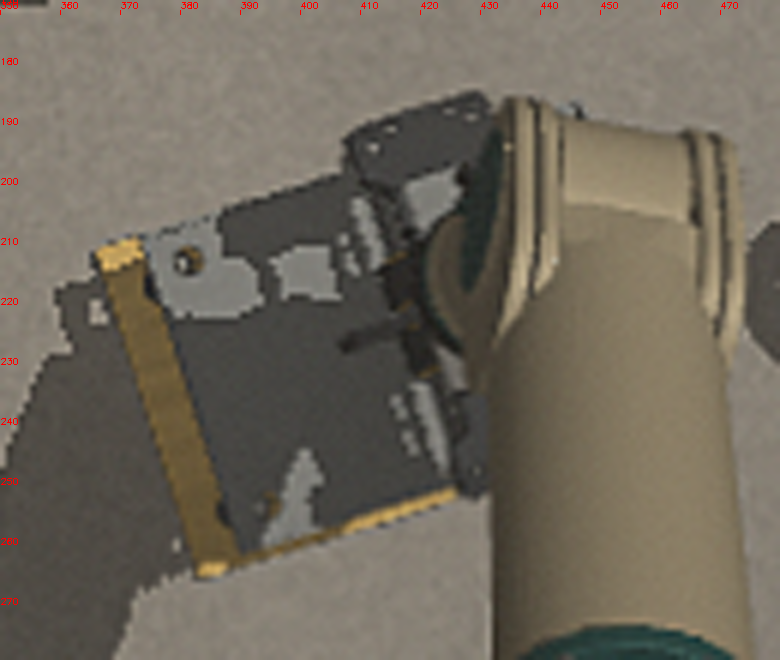

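View pics/s4.png

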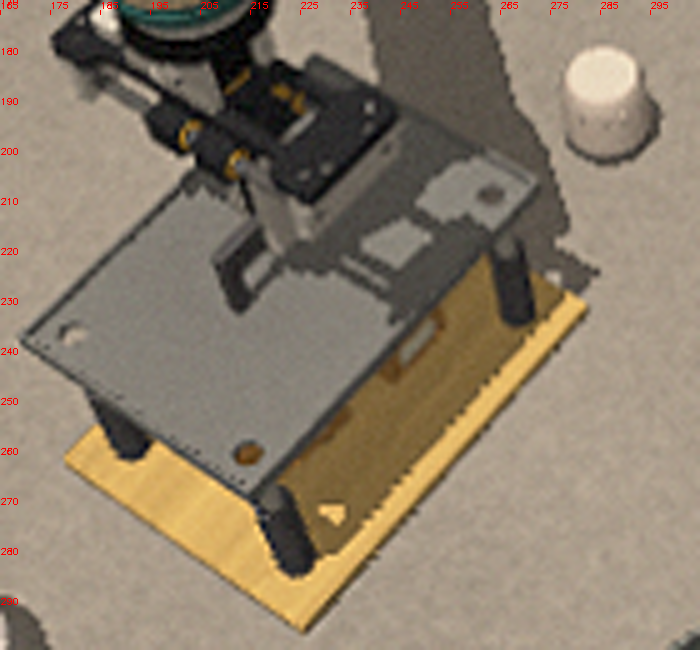

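```bash
python3 - <<'E'
from h import *
S=cv2.imread("pics/scene4.png");T=cv2.imread("pics/top4.png");T0=cv2.imread("pics/top0.png")
def tile(im,c,w=8,q=15):
    x,y=int(c[0])-w,int(c[1])-w
    t=cv2.resize(im[y:y+2*w+1,x:x+2*w+1],None,fx=q,fy=q,interpolation=cv2.INTER_NEAREST)
    for k in range(0,2*w+1,2):
        cv2.putText(t,str(x+k),(int((k)*q),8),0,.28,(0,0,255),1);cv2.putText(t,str(y+k),(0,int((k+.5)*q)+4),0,.28,(0,0,255),1)
    return t
a=np.hstack([tile(S,c) for c in((179,237),(214,260),(262,208))]);b=np.hstack([tile(T,(381,213)),tile(T,(394,254)),tile(T0,(379,215))])
cv2.imwrite("pics/holes4.png",np.vstack([a,b]))
# prediction if aligned: shelf centre= c, heading h
o=robot.observe();c=o["ee_pos"]; h=np.radians(18.7)
np.set_printoptions(precision=1,suppress=True)
for l in((-65,-100),(65,-100),(65,100),(-65,100)):
    x=c[0]+l[0]*np.cos(h)-l[1]*np.sin(h); y=c[1]+l[0]*np.sin(h)+l[1]*np.cos(h)
    print(l,*[np.r_[proj(n,[[x,y,c[2]-24.5],[x,y,115],[x,y,100]]).ravel()] for n in("scene","top")])
E
```

```text
(-65, -100) [177.9 236.4 179.8 240.  181.2 242.9] [455.5 233.9 454.  234.3 452.9 234.6]
(65, -100) [213.2 260.3 214.6 263.7 215.8 266.5] [441.9 193.8 440.6 194.6 439.6 195.3]
(65, 100) [261.9 208.5 262.7 212.3 263.3 215.4] [380.6 212.8 380.  213.4 379.6 214. ]
(-65, 100) [227.3 188.5 228.5 192.3 229.4 195.5] [393.7 253.5 393.  253.6 392.4 253.8]
```

View pics/holes4.png

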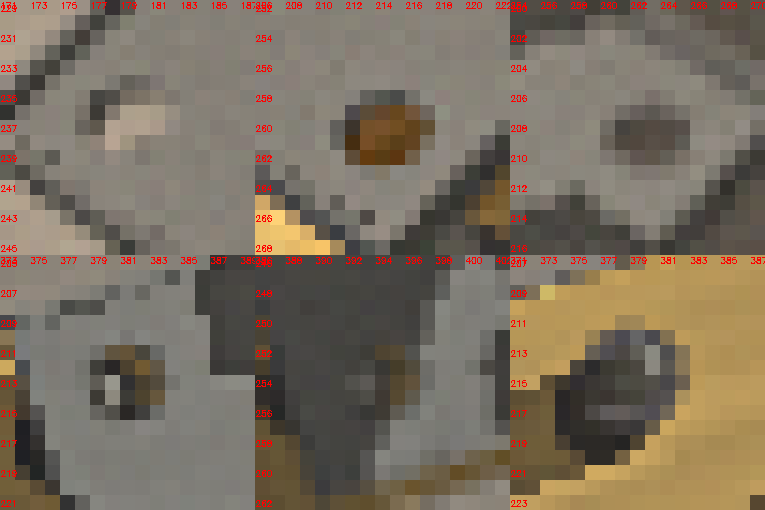

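```bash
cat > m5.py <<'E'
from h import *
np.set_printoptions(precision=2,suppress=True)
S=cv2.imread("pics/scene0.png");T=cv2.imread("pics/top0.png")
res={}
for n,im,cs in(("scene",S,((233,204),(266,224),(220,274),(187,252))),("top",T,((390,255),(378,215),(436,197),(448,236)))):
    h=cv2.cvtColor(im,cv2.COLOR_BGR2HSV)
    tips=[]
    for c in cs:
        w=17 if n=="scene" else 9
        x0,y0=c[0]-w,c[1]-w; sub=h[y0:y0+2*w,x0:x0+2*w]
        m=((sub[...,1]<75)&(sub[...,2]<(118 if n=="scene" else 118))).astype(np.uint8)
        k,lab,st,ce=cv2.connectedComponentsWithStats(m,connectivity=4)
        i=1+np.argmax(st[1:,4]); ys,xs=np.nonzero(lab==i); P=np.c_[xs+x0,ys+y0].astype(float)
        # silhouette direction: up axis from base to tip given by projecting vertical
        b=onz(n,P.mean(0),65); v=proj(n,[b,b+[0,0,40]]); u=(v[1]-v[0])/np.linalg.norm(v[1]-v[0])
        s=(P-P.mean(0))@u; side=(P-P.mean(0))@[-u[1],u[0]]
        top=P.mean(0)+u*(s.max()+.5)+np.array([-u[1],u[0]])*((side.max()+side.min())/2)
        print(n,c,"n",len(P),"extent",s.min(),s.max(),"side",side.min(),side.max(),"tip",top)
        tips.append(top)
    res[n]=tips
    A=np.array([onz(n,p,115)[:2] for p in tips]); print(A,A.mean(0))
for a,b in zip(res["scene"],res["top"]): print(tri(a,b))
E
python3 m5.py
```

```text
scene (233, 204) n 114 extent -9.499490632407444 10.417348410513588 side -3.3370465437278027 3.5292337032350583 tip [230.94 194.78]
scene (266, 224) n 112 extent -9.236440970293023 10.774360140638892 side -3.2784011160164215 3.398007032774195 tip [264.97 213.69]
scene (220, 274) n 124 extent -9.309511738678228 10.917532636053926 side -3.756774289238458 3.714372511794783 tip [216.82 264.96]
scene (187, 252) n 133 extent -10.393333754001622 11.518264004064811 side -3.6543467048644587 3.9610289978508804 tip [182.16 240.86]
[[ 444.   -202.17]
 [ 562.49 -159.22]
 [ 625.4  -348.32]
 [ 502.22 -388.78]] [ 533.53 -274.62]
top (390, 255) n 41 extent -3.830038720767045 3.663812153976496 side -3.1070320615188662 3.1883808238872913 tip [393.82 253.35]
top (378, 215) n 52 extent -4.180765554812437 4.468865680331921 side -3.1511908614368878 3.4269921088520174 tip [380.9  212.13]
top (436, 197) n 59 extent -5.1887557449746735 4.79948265649009 side -2.997128624654157 2.825141521421732 tip [440.1  194.74]
top (448, 236) n 60 extent -5.666383602715268 5.202583164990917 side -3.223861021230186 3.0921011903671953 tip [454.01 234.17]
[[ 432.36 -206.09]
 [ 558.71 -164.44]
 [ 618.31 -349.49]
 [ 495.92 -392.79]] [ 526.32 -278.2 ]
(array([ 434.36, -203.45,  105.54]), np.float64(8.333165805441206))
(array([ 560.23, -161.7 ,  113.87]), np.float64(6.351795125413328))
(array([ 620.11, -349.28,  107.87]), np.float64(3.7881688266691347))
(array([ 497.25, -391.14,  110.29]), np.float64(5.876698601569937))
```

```bash
python3 - <<'E' | tail -8
from m3 import *
for dz in(-24.5,-27):
    z=157.7+dz
    P=np.array([onz("scene",p,z)[:2] for p in((179.2,236.8),(213.9,260),(262.2,208.4))])
    print("scene",dz,*fit2(np.array([[-65,-100],[65,-100],[65,100.]]),P))
    P=np.array([onz("top",p,z)[:2] for p in((381.2,213.3),(394.,253.8))])
    print("top",dz,*fit2(np.array([[65,100],[-65,100.]]),P))
print(robot.observe()["ee_pos"], tri((262.2,208.4),(381.2,213.3)))
E
```

```text
top 100 [641.98  30.95 100.  ]
scene 60 [469.3  -34.78  60.  ]
top 60 [464.89 -35.03  60.  ]
scene -24.5 [ 526.25 -275.94] 19.16915007975321 [-1.35 -1.05  1.27  0.2   0.08  0.86]
top -24.5 [ 523.26 -278.88] 18.384261485414864 [ 0.4   0.13 -0.4  -0.13]
scene -27 [ 524.5  -275.55] 19.169150224593444 [-1.2  -0.82  1.11  0.32  0.09  0.49]
top -27 [ 523.44 -279.16] 18.38426141585268 [ 0.3  0.1 -0.3 -0.1]
[ 525.06 -277.31  157.49] (array([ 553.72, -162.25,  132.8 ]), np.float64(3.1108947672676464))
```

```bash
python3 d.py 527.6 -275 142 18.7 0; python3 -m jog '[[0,0,0,0.06,0.12,0,1],[0,0,0,0.06,0.12,0.15,1],[0,0,0,0.06,0.12,0.3,1],[0,0,0,0.06,0.12,0.45,1],[0,0,0,0.06,0.12,0.6,1]]';python3 -m jog '[[0,0,0,0,0,0,1],[0,0,0,0,0,0,1],[0,0,0,0,0,0,1],[0,0,0,0,0,0,1],[0,0,0,0,0,0,1]]'; python3 d.py 527.6 -275 142 18.7 0;cat > snap.py <<'E'
from h import *
import sys
k=sys.argv[1]
S=imaging.snapshot("scene")[:,:,::-1].copy();T=imaging.snapshot("top")[:,:,::-1].copy()
cv2.imwrite(f"pics/scene{k}.png",S);cv2.imwrite(f"pics/top{k}.png",T)
def c(im,x,y,w,h,q): return cv2.resize(im[y:y+h,x:x+w],None,fx=q,fy=q,interpolation=cv2.INTER_NEAREST)
cv2.imwrite(f"pics/z{k}.png",np.hstack([c(S,165,185,125,120,4),c(T,360,200,60,96,5)]))
E
python3 snap.py 5
```

```text
clk 7.95 pos [ 525.061 -277.312  157.487] F [ 0.309 -0.147 -6.297] T [-0.031 -0.103 -0.017] open 7.7
rot [ 0.024  0.039 -0.006] shift [0.057 0.125 0.62 ] rows>= 0.3804029156597093
clock: 8.37
ee_pos: [526.9, -274.8, 141.4]
tool_rot: [3.141, 0.002, 1.897]
wrist_force: [0.4, 0.8, -7.8]
opening: 7.7
clock: 8.78
ee_pos: [527.4, -274.9, 142.3]
tool_rot: [3.14, 0.003, 1.897]
wrist_force: [0.1, 0.0, -7.0]
opening: 8.2
clk 8.78 pos [ 527.375 -274.946  142.257] F [ 0.058  0.016 -7.034] T [ 0.032 -0.112  0.02 ] open 8.2
rot [ 0.022  0.036 -0.008] shift [-0.005  0.008  0.01 ] rows>= 0.029909415753416727
```

View pics/z5.png

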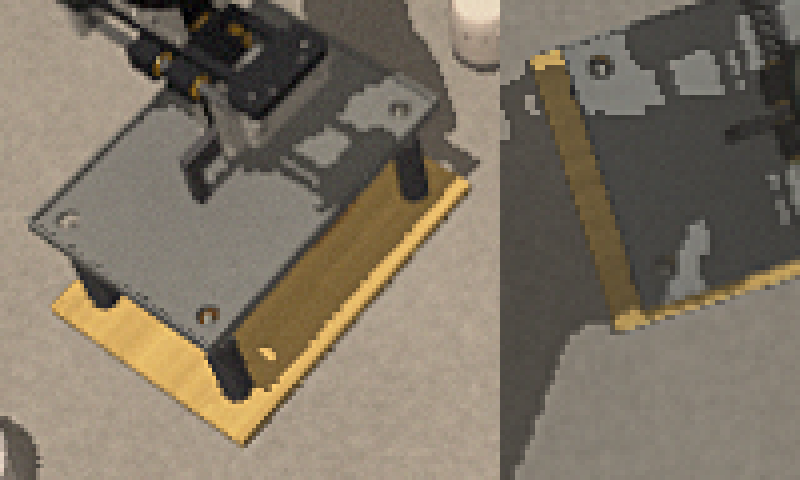

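```bash
python3 -m jog '[[0,0,0,0,0,0.08,1],[0,0,0,0,0,0.16,1],[0,0,0,0,0,0.24,1],[0,0,0,0,0,0.32,1],[0,0,0,0,0,0.32,1]]'; python3 d.py 527.6 -275 130 18.7 0; python3 snap.py 6
```

```text
clock: 9.3
ee_pos: [526.8, -274.8, 133.4]
tool_rot: [3.141, 0.002, 1.897]
wrist_force: [-0.2, -0.0, -6.3]
opening: 7.6
clk 9.3 pos [ 526.829 -274.753  133.441] F [-0.188 -0.009 -6.328] T [-0.063 -0.081 -0.015] open 7.6
rot [ 0.01   0.024 -0.007] shift [-0.019  0.026  0.138] rows>= 0.08476854307291014
```

View pics/z6.png

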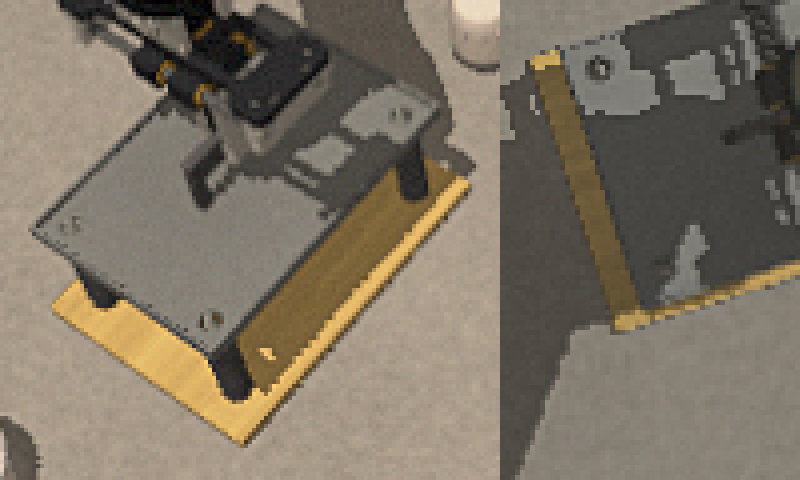

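```bash
python3 -m jog '[[0,0,0,0,0,0.07,1],[0,0,0,0,0,0.14,1],[0,0,0,0,0,0.21,1],[0,0,0,0,0,0.28,1],[0,0,0,0,0,0.28,1]]'; python3 d.py 527.6 -275 120 18.7 0; python3 snap.py 7
```

```text
clock: 9.82
ee_pos: [526.9, -274.8, 126.6]
tool_rot: [3.141, 0.002, 1.897]
wrist_force: [-0.5, 0.7, -7.3]
opening: 7.5
clk 9.82 pos [ 526.944 -274.81   126.6  ] F [-0.457  0.659 -7.306] T [-0.026 -0.087 -0.005] open 7.5
rot [ 0.012  0.027 -0.007] shift [-0.015  0.022  0.264] rows>= 0.15911162931251777
```

View pics/z7.png

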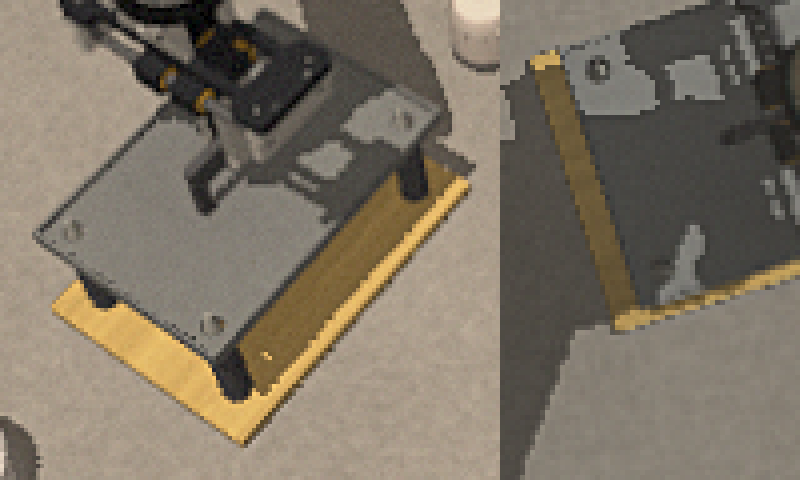

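```bash
python3 -m jog '[[0,0,0,0,0,0.07,1],[0,0,0,0,0,0.14,1],[0,0,0,0,0,0.21,1],[0,0,0,0,0,0.28,1],[0,0,0,0,0,0.28,1]]'; python3 d.py 527.6 -275 110 18.7 0; python3 -m jog '[[0,0,0,0,0,0.04,1],[0,0,0,0,0,0.08,1],[0,0,0,0,0,0.12,1],[0,0,0,0,0,0.16,1],[0,0,0,0,0,0.16,1]]'; python3 d.py 527.6 -275 110 18.7 0
```

```text
clock: 10.33
ee_pos: [527.0, -274.8, 119.6]
tool_rot: [3.14, 0.002, 1.896]
wrist_force: [0.4, -0.3, -6.4]
opening: 7.7
clk 10.33 pos [ 527.041 -274.845  119.584] F [ 0.382 -0.348 -6.401] T [-0.013 -0.086 -0.012] open 7.7
rot [ 0.013  0.027 -0.008] shift [-0.012  0.019  0.383] rows>= 0.23025478020674978
clock: 10.75
ee_pos: [527.2, -274.9, 115.8]
tool_rot: [3.14, 0.003, 1.896]
wrist_force: [-0.6, -0.2, -6.5]
opening: 7.8
clk 10.75 pos [ 527.198 -274.913  115.823] F [-0.613 -0.235 -6.457] T [-0.025 -0.158  0.024] open 7.8
rot [ 0.017  0.03  -0.008] shift [-0.008  0.014  0.233] rows>= 0.13998088757476077
```

```bash
python3 -m jog '[[0,0,0,0,0,0.03,1],[0,0,0,0,0,0.06,1],[0,0,0,0,0,0.09,1],[0,0,0,0,0,0.12,1],[0,0,0,0,0,0.12,1]]'; python3 -m jog '[[0,0,0,0,0,0.02,1],[0,0,0,0,0,0.04,1],[0,0,0,0,0,0.06,1],[0,0,0,0,0,0.08,1],[0,0,0,0,0,0.08,1]]'; python3 d.py 527.6 -275 110 18.7 0
```

```text
clock: 11.17
ee_pos: [527.3, -274.9, 112.9]
tool_rot: [3.14, 0.003, 1.897]
wrist_force: [-0.4, 0.5, -6.0]
opening: 7.3
clock: 11.58
ee_pos: [527.3, -274.9, 110.9]
tool_rot: [3.14, 0.003, 1.897]
wrist_force: [-0.7, -0.3, -7.1]
opening: 7.5
clk 11.58 pos [ 527.288 -274.913  110.944] F [-0.729 -0.302 -7.129] T [ 0.004 -0.051  0.028] open 7.5
rot [ 0.018  0.031 -0.007] shift [-0.007  0.011  0.038] rows>= 0.025902228109177704
```

```bash
python3 -m jog '[[0,0,0,0,0,0.02,1],[0,0,0,0,0,0.04,1],[0,0,0,0,0,0.06,1],[0,0,0,0,0,0.08,1],[0,0,0,0,0,0.08,1]]'; python3 -m jog '[[0,0,0,0,0,0.02,1],[0,0,0,0,0,0.04,1],[0,0,0,0,0,0.06,1],[0,0,0,0,0,0.08,1],[0,0,0,0,0,0.08,1]]'; python3 d.py 527.6 -275 110 18.7 0
```

```text
clock: 12.0
ee_pos: [527.3, -275.0, 109.5]
tool_rot: [3.14, 0.003, 1.897]
wrist_force: [-1.6, -0.2, -1.9]
opening: 7.7
clock: 12.42
ee_pos: [527.3, -275.0, 109.4]
tool_rot: [3.14, 0.004, 1.896]
wrist_force: [-6.2, 2.2, 12.9]
opening: 7.4
clk 12.42 pos [ 527.328 -274.997  109.428] F [-6.247  2.208 12.943] T [ 0.485  1.321 -0.006] open 7.4
rot [ 0.017  0.047 -0.009] shift [-0.004  0.01  -0.023] rows>= 0.03551736390052658
```

```bash
python3 -m jog '[[0,0,0,0,0,-0.05,1],[0,0,0,0,0,-0.08,1],[0,0,0,0,0,-0.08,0.9],[0,0,0,0,0,-0.08,0.7],[0,0,0,0,0,-0.08,0.6]]'; python3 -m jog '[[0,0,0,0,0,0,0.6],[0,0,0,0,0,-0.4,0.6],[0,0,0,0,0,-1,0.6],[0,0,0,0,0,-2,0.6],[0,0,0,0,0,-3.2,0.5]]'; python3 d.py 560 -200 230 30 0
```

```text
clock: 12.83
ee_pos: [528.5, -275.2, 109.4]
tool_rot: [3.138, 0.004, 1.897]
wrist_force: [-0.3, 0.2, -0.1]
opening: 19.7
clock: 13.25
ee_pos: [526.4, -274.3, 189.3]
tool_rot: [3.142, 0.001, 1.897]
wrist_force: [1.0, 0.1, -0.0]
opening: 41.3
clk 13.25 pos [ 526.357 -274.322  189.336] F [ 0.955  0.141 -0.028] T [-0.042 -0.141  0.014] open 41.3
rot [-0.     0.01  -2.263] shift [ 2.384  2.227 -1.628] rows>= 2.185963413055651
```

```bash
python3 d.py 600 -120 260 -25 0; python3 -m jog '[[0,0,1,0.8,0.6,-0.6,0.4],[0,0,2.4,2.0,1.4,-1.3,0.3],[0,0,3.8,3.3,2.2,-2,0.2],[0,0,5.2,4.5,2.9,-2.6,0.1],[0,0,6.6,5.6,3.6,-2.8,0]]'; python3 d.py 644.5 31.5 220 -60 0
```

```text
clk 13.25 pos [ 526.357 -274.322  189.336] F [ 0.955  0.141 -0.028] T [-0.042 -0.141  0.014] open 41.3
rot [0.005 0.009 8.737] shift [ 4.901  4.768 -2.83 ] rows>= 6.101226907977939
clock: 13.67
ee_pos: [569.2, -110.7, 262.4]
tool_rot: [3.133, -0.0, 1.315]
wrist_force: [0.6, 0.8, 0.1]
opening: 74.1
clk 13.67 pos [ 569.207 -110.702  262.351] F [0.57  0.752 0.102] T [ 0.039 -0.116 -0.033] open 74.1
rot [ 0.088 -0.038  9.074] shift [6.264 1.464 1.707] rows>= 6.3369798870569625
```

```bash
python3 -m jog '[[0,0,1.4,1.2,0.3,0.2,0],[0,0,2.8,2.4,0.6,0.5,0],[0,0,4.2,3.6,0.9,0.8,0],[0,0,5.6,4.8,1.2,1.1,0],[0,0,7,5.8,1.4,1.4,0]]';python3 d.py 644.5 31.5 200 -60 0; python3 -m jog '[[0,0,0,0,0,0,0],[0,0,0,0,0,0,0],[0,0,0,0,0,0,0],[0,0,0,0,0,0,0],[0,0,0,0,0,0,0]]';python3 d.py 644.5 31.5 200 -60 0;python3 - <<'E'
from h import *
S=imaging.snapshot("scene")[:,:,::-1].copy();T=imaging.snapshot("top")[:,:,::-1].copy()
cv2.imwrite("pics/scene8.png",S);cv2.imwrite("pics/top8.png",T)
crop("pics/scene8.png",160,130,200,150,4,"pics/s8.png")
E
```

```text
clock: 14.08
ee_pos: [638.6, 21.5, 224.3]
tool_rot: [3.138, -0.003, 0.706]
wrist_force: [-0.1, 0.4, 0.3]
opening: 93.6
clk 14.08 pos [638.569  21.519 224.291] F [-0.105  0.424  0.349] T [ 0.022 -0.036 -0.004] open 93.6
rot [ 0.036 -0.035  2.085] shift [ 0.437 -0.153  0.972] rows>= 1.456503476217133
clock: 14.5
ee_pos: [637.3, 16.6, 224.4]
tool_rot: [3.137, -0.001, 0.708]
wrist_force: [0.4, -0.4, 0.3]
opening: 93.9
clk 14.5 pos [637.259  16.586 224.42 ] F [ 0.413 -0.364  0.256] T [-0.015  0.048 -0.056] open 93.9
rot [ 0.048 -0.012  2.11 ] shift [ 0.607 -0.269  0.976] rows>= 1.4741938278007805
```

View pics/s8.png

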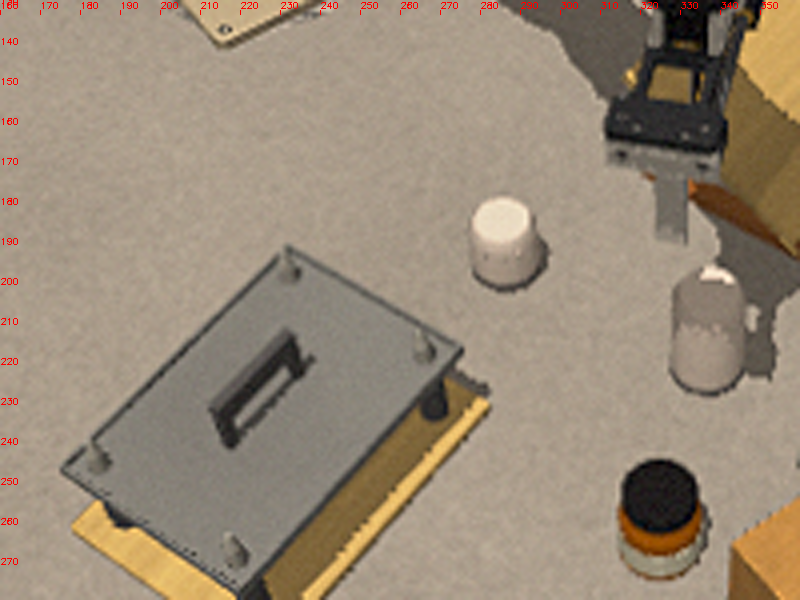

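View pics/top8.png

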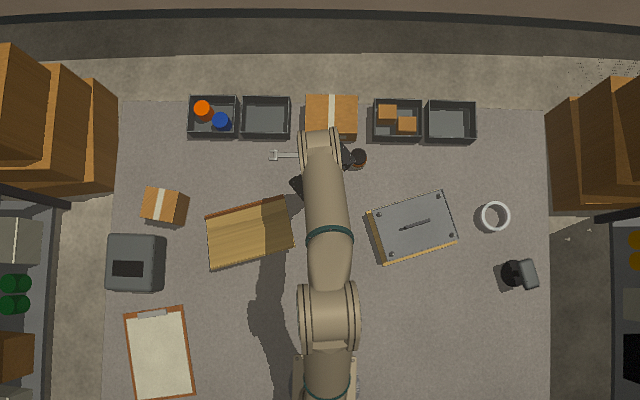

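```bash
python3 -m jog '[[0,0,0.7,0.2,-0.1,0.3,0],[0,0,1.4,0.4,-0.2,0.6,0],[0,0,2.1,0.6,-0.27,0.9,0],[0,0,2.1,0.6,-0.27,1,0],[0,0,2.1,0.6,-0.27,1,0]]';python3 d.py 644.5 31.5 120 -60 0
```

```text
clock: 15.02
ee_pos: [643.8, 33.0, 198.1]
tool_rot: [3.139, 0.0, 0.528]
wrist_force: [-1.1, 0.0, -0.2]
opening: 93.9
clk 15.02 pos [643.759  33.016 198.08 ] F [-1.115  0.028 -0.169] T [-0.012  0.013 -0.006] open 93.9
rot [0.031 0.004 0.052] shift [-0.004  0.059  3.123] rows>= 1.8728527905415164
```

```bash
python3 -m jog '[[0,0,0,0,0.06,0.7,0],[0,0,0,0,0.06,1.5,0],[0,0,0,0,0.06,2.3,0],[0,0,0,0,0.06,3.1,0],[0,0,0,0,0.06,3.1,0]]';python3 d.py 644.5 31.5 41 -60 0;python3 - <<'E'
from h import *
S=imaging.snapshot("scene")[:,:,::-1].copy()
cv2.imwrite("pics/scene9.png",S)
crop("pics/scene9.png",290,140,100,100,6,"pics/s9.png")
p=robot.observe(); from d import Ro
R=Ro.from_euler('xyz',p["tool_rot"]).as_matrix(); c=p["ee_pos"]
print(c,proj("scene",[c,c+47*R[:,1],c-47*R[:,1]]),proj("scene",[[644.5,31.5,100],[644.5,31.5,0]]))
E
```

```text
clock: 15.43
ee_pos: [642.5, 30.8, 118.0]
tool_rot: [3.141, 0.005, 0.527]
wrist_force: [0.2, -0.5, -1.1]
opening: 94.2
clk 15.43 pos [642.466  30.781 117.952] F [ 0.181 -0.488 -1.053] T [-0.005  0.059 -0.009] open 94.2
rot [0.006 0.058 0.041] shift [0.1   0.014 3.078] rows>= 1.8460974920744366
[643.808  30.992 119.93 ] [[335.938 198.346]
 [329.76  210.537]
 [341.857 186.664]] [[336.107 202.617]
 [335.546 222.202]]
```

View pics/s9.png

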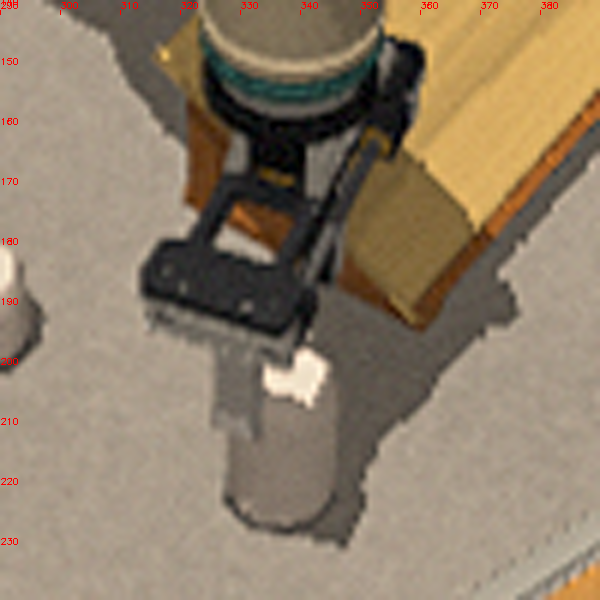

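```bash
python3 -m jog '[[0,0,0,0.04,0,0.7,0],[0,0,0,0.04,0,1.4,0],[0,0,0,0.04,0,2.1,0],[0,0,0,0.04,0,2.8,0],[0,0,0,0.04,0,3.05,0]]';python3 -m jog '[[0,0,0,0,0,0,0],[0,0,0,0,0,0,0.2],[0,0,0,0,0,0,0.3],[0,0,0,0,0,0,0.4],[0,0,0,0,0,0,0.45]]' 30; python3 d.py 644.5 31.5 41 -60 0;python3 -m jog '[[0,0,0,0,0,0,0.5],[0,0,0,0,0,0,0.6],[0,0,0,0,0,0,0.6],[0,0,0,0,0,0,0.6],[0,0,0,0,0,0,0.6]]'
```

```text
clock: 15.9
ee_pos: [646.1, 31.8, 44.5]
tool_rot: [3.139, -0.0, 0.527]
wrist_force: [-0.1, -0.5, -1.3]
opening: 94.0
clock: 16.32
ee_pos: [647.1, 32.3, 46.1]
tool_rot: [3.138, -0.003, 0.527]
wrist_force: [0.8, -0.6, -0.6]
opening: 70.9
clk 16.32 pos [647.133  32.316  46.124] F [ 0.848 -0.576 -0.608] T [ 0.003  0.046 -0.015] open 70.9
rot [ 0.045 -0.032  0.034] shift [-0.108 -0.026  0.205] rows>= 0.13953016856437475
clock: 16.73
ee_pos: [646.4, 32.7, 45.3]
tool_rot: [3.139, -0.001, 0.527]
wrist_force: [-1.0, 0.9, 5.0]
opening: 55.1
```

```bash
python3 -m jog '[[0,0,0,0,0,0,0.7],[0,0,0,0,0,0,0.7],[0,0,0,0,0,-0.2,0.7],[0,0,0,0,0,-0.6,0.7],[0,0,0,0,0,-1.2,0.7]]' 35;python3 -m jog '[[0,0,0,0,0,-0.8,0.7],[0,0,0,0,0,-1.8,0.7],[0,0,0,0,0,-2.8,0.7],[0,0,0,0,0,-3.8,0.7],[0,0,0,0,0,-4.8,0.7]]'; python3 d.py 600 -120 240 -71.3 0
```

```text
clock: 17.15
ee_pos: [644.8, 31.7, 73.9]
tool_rot: [3.14, 0.003, 0.526]
wrist_force: [0.9, -0.8, -2.4]
opening: 55.3
clock: 17.57
ee_pos: [645.6, 32.0, 196.3]
tool_rot: [3.138, -0.0, 0.526]
wrist_force: [0.5, 0.3, -3.0]
opening: 55.1
clk 17.57 pos [645.587  32.01  196.322] F [ 0.543  0.344 -3.042] T [-0.019 -0.077  0.031] open 55.1
rot [ 0.039 -0.009  2.288] shift [-4.629  4.349 -1.734] rows>= 3.947219900320912
```

```bash
python3 -m jog '[[0,0,0.3,-0.6,0.6,-0.4,0.7],[0,0,0.8,-1.6,1.5,-0.8,0.7],[0,0,1.3,-2.6,2.5,-1.2,0.7],[0,0,1.8,-3.6,3.4,-1.6,0.7],[0,0,2.3,-4.6,4.3,-1.7,0.7]]'; python3 d.py 568.2 -261.2 230 -71.3 0
```

```text
clock: 17.98
ee_pos: [600.4, -120.1, 239.7]
tool_rot: [3.137, -0.004, 0.323]
wrist_force: [0.7, 0.0, -2.7]
opening: 55.5
clk 17.98 pos [ 600.438 -120.144  239.677] F [ 0.673  0.003 -2.719] T [-0.051 -0.055 -0.031] open 55.5
rot [ 0.054 -0.044 -0.036] shift [-3.016  4.939  0.399] rows>= 3.4776163722691353
```

```bash
python3 -m jog '[[0,0,0,-0.7,1.2,0.1,0.7],[0,0,0,-1.5,2.4,0.2,0.7],[0,0,0,-2.2,3.6,0.3,0.7],[0,0,0,-2.8,4.6,0.4,0.7],[0,0,0,-3,4.9,0.4,0.7]]'; python3 -m jog '[[0,0,0,0,0,0,0.7],[0,0,0,0,0,0,0.7],[0,0,0,0,0,0,0.7],[0,0,0,0,0,0,0.7],[0,0,0,0,0,0,0.7]]'; python3 d.py 568.2 -261.2 150 -71.3 0
```

```text
clock: 18.4
ee_pos: [565.3, -265.5, 227.6]
tool_rot: [3.135, 0.002, 0.318]
wrist_force: [-0.5, -1.7, -3.4]
opening: 55.7
clock: 18.82
ee_pos: [569.4, -256.0, 228.0]
tool_rot: [3.139, -0.002, 0.329]
wrist_force: [-0.8, 0.0, -2.9]
opening: 55.2
clk 18.82 pos [ 569.407 -256.009  228.024] F [-0.844  0.028 -2.939] T [-0.008  0.028  0.007] open 55.2
rot [ 0.025 -0.026  0.027] shift [-0.12   0.174  3.121] rows>= 1.8754393079156646
```

```bash
python3 -m jog '[[0,0,0,-0.1,0.17,0.5,0.7],[0,0,0,-0.1,0.17,1.2,0.7],[0,0,0,-0.1,0.17,1.9,0.7],[0,0,0,-0.1,0.17,2.5,0.7],[0,0,0,-0.1,0.17,2.9,0.7]]'; python3 -m jog '[[0,0,0,0,0,0,0.7],[0,0,0,0,0,0,0.7],[0,0,0,0,0,0,0.7],[0,0,0,0,0,0,0.7],[0,0,0,0,0,0,0.7]]'; python3 d.py 568.2 -261.2 132 -71.3 0; python3 snap.py 10; python3 - <<'E'
from h import *
crop("pics/scene10.png",160,140,140,130,5,"pics/s10.png")
E
```

```text
clock: 19.23
ee_pos: [567.5, -261.6, 153.9]
tool_rot: [3.14, -0.0, 0.327]
wrist_force: [-0.4, 0.2, -2.5]
opening: 55.3
clock: 19.65
ee_pos: [568.5, -263.4, 156.4]
tool_rot: [3.137, -0.003, 0.326]
wrist_force: [0.7, 0.7, -1.7]
opening: 55.2
clk 19.65 pos [ 568.465 -263.366  156.438] F [ 0.661  0.658 -1.652] T [-0.005 -0.001 -0.033] open 55.2
rot [ 0.047 -0.035 -0.008] shift [ 0.015 -0.09   0.977] rows>= 0.5883648129821951
```

View pics/s10.png

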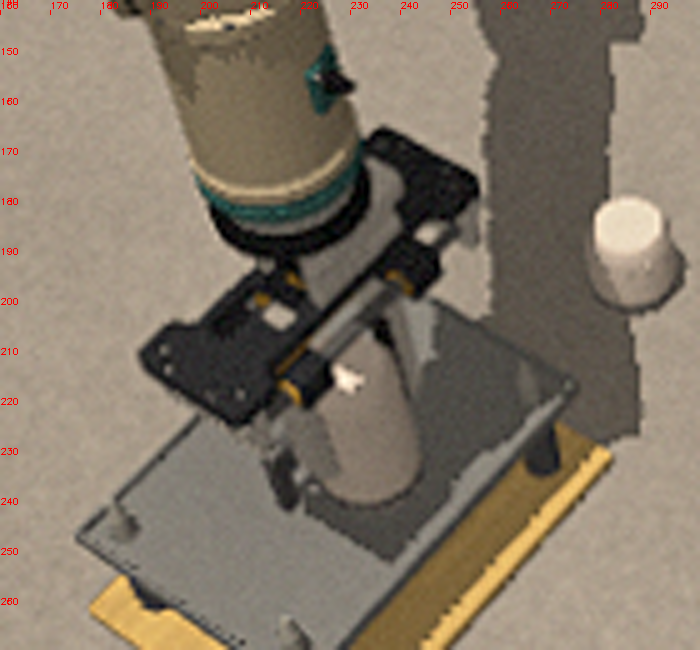

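```bash
python3 -m jog '[[0,0,0,0,-0.08,0.2,0.7],[0,0,0,0,-0.08,0.4,0.7],[0,0,0,0,-0.08,0.6,0.7],[0,0,0,0,-0.08,0.75,0.7],[0,0,0,0,-0.08,0.75,0.7]]'; python3 -m jog '[[0,0,0,0,0,0.03,0.7],[0,0,0,0,0,0.06,0.7],[0,0,0,0,0,0.09,0.7],[0,0,0,0,0,0.12,0.7],[0,0,0,0,0,0.12,0.7]]'; python3 d.py 568.2 -261.2 131.3 -71.3 0
```

```text
clock: 20.17
ee_pos: [566.3, -260.9, 135.2]
tool_rot: [3.14, 0.0, 0.326]
wrist_force: [-1.1, -0.1, -2.1]
opening: 55.4
clock: 20.58
ee_pos: [567.2, -261.3, 133.6]
tool_rot: [3.139, -0.002, 0.326]
wrist_force: [0.2, 0.4, -2.7]
opening: 55.3
clk 20.58 pos [ 567.186 -261.276  133.601] F [ 0.227  0.398 -2.685] T [-0.02   0.038 -0.011] open 55.3
rot [ 0.033 -0.019 -0.008] shift [0.039 0.01  0.092] rows>= 0.060338061321497986
```

```bash
python3 -m jog '[[0,0,0,0,0,0.02,0.7],[0,0,0,0,0,0.04,0.7],[0,0,0,0,0,0.06,0.7],[0,0,0,0,0,0.08,0.7],[0,0,0,0,0,0.08,0.7]]'; python3 -m jog '[[0,0,0,0,0,0.01,0.7],[0,0,0,0,0,0.03,0.7],[0,0,0,0,0,0.04,0.7],[0,0,0,0,0,0.05,0.7],[0,0,0,0,0,0.05,0.7]]'; python3 d.py 568.2 -261.2 131.3 -71.3 0
```

```text
clock: 21.0
ee_pos: [567.1, -261.2, 131.5]
tool_rot: [3.139, -0.001, 0.326]
wrist_force: [0.7, 0.7, -2.6]
opening: 55.4
clock: 21.42
ee_pos: [567.3, -261.3, 131.3]
tool_rot: [3.139, -0.002, 0.326]
wrist_force: [-2.6, 0.5, 4.8]
opening: 55.2
clk 21.42 pos [ 567.302 -261.293  131.31 ] F [-2.595  0.482  4.768] T [0.373 0.6   0.004] open 55.2
rot [ 0.035 -0.023 -0.009] shift [0.035 0.008 0.   ] rows>= 0.030168000763402092
```

Contact: the load has reversed. I'll release gently, then rise straight up.

```bash
python3 -m jog '[[0,0,0,0,0,-0.02,0.7],[0,0,0,0,0,-0.02,0.36],[0,0,0,0,0,-0.02,0.34],[0,0,0,0,0,-0.02,0.3],[0,0,0,0,0,-0.02,0.2]]'; python3 -m jog '[[0,0,0,0,0,0,0.1],[0,0,0,0,0,0,0],[0,0,0,0,0,0,0],[0,0,0,0,0,0,0],[0,0,0,0,0,0,0]]'; python3 d.py 568.2 -261.2 260 -71.3 0
```

```text
clock: 21.83
ee_pos: [567.4, -261.4, 130.8]
tool_rot: [3.139, -0.002, 0.326]
wrist_force: [0.1, -0.2, -0.6]
opening: 69.6
clock: 22.25
ee_pos: [567.2, -261.3, 130.9]
tool_rot: [3.139, -0.002, 0.326]
wrist_force: [0.9, 0.8, -0.1]
opening: 93.8
clk 22.25 pos [ 567.21  -261.291  130.86 ] F [ 0.867  0.78  -0.098] T [-0.052  0.015 -0.055] open 93.8
rot [ 0.033 -0.019 -0.007] shift [ 0.047  0.024 -5.165] rows>= 3.0969670834619225
```

```bash
python3 -m jog '[[0,0,0,0,0,-0.4,0],[0,0,0,0,0,-1,0],[0,0,0,0,0,-1.9,0],[0,0,0,0,0,-2.9,0],[0,0,0,0,0,-4,0]]';python3 -m jog '[[0,0,0,0,0,-1,0],[0,0,0,0,0,-2,0],[0,0,0,0,0,-3,0],[0,0,0,0,0,-3,0],[0,0,0,0,0,-3,0]]'; python3 d.py 500 0 260 -71.3 0
```

```text
clock: 22.67
ee_pos: [566.5, -260.8, 232.1]
tool_rot: [3.139, -0.001, 0.326]
wrist_force: [-0.3, 0.5, 0.2]
opening: 94.1
clock: 23.08
ee_pos: [567.6, -261.3, 308.2]
tool_rot: [3.136, -0.005, 0.326]
wrist_force: [0.1, -0.0, -1.3]
opening: 93.8
clk 23.08 pos [ 567.57  -261.279  308.178] F [ 0.145 -0.046 -1.331] T [ 0.008  0.021 -0.026] open 93.8
rot [ 0.064 -0.054 -0.009] shift [  0.773 -10.777   1.871] rows>= 6.574143952638184
```

Move aside to see.

```bash
python3 -m jog '[[0,0,0,0,-1.2,0,0],[0,0,0,0.1,-2.6,0,0],[0,0,0,0.2,-4,0,0],[0,0,0,0.3,-5.4,0,0],[0,0,0,0.4,-6.8,0,0]]';python3 -m jog '[[0,0,0,0,-1.2,0,0],[0,0,0,0,-2.4,0,0],[0,0,0,0,-3.4,0,0],[0,0,0,0,-3.8,0,0],[0,0,0,0,-3.8,0,0]]'; python3 - <<'E'
from h import *
for n in("scene","top"):
    cv2.imwrite(f"pics/{n}11.png",imaging.snapshot(n)[:,:,::-1])
crop("pics/top11.png",350,170,120,110,6,"pics/t11.png")
crop("pics/scene11.png",160,160,140,130,5,"pics/s11.png")
E
```

```text
clock: 23.5
ee_pos: [520.2, -95.1, 304.3]
tool_rot: [3.14, 0.001, 0.325]
wrist_force: [0.1, 0.7, -0.8]
opening: 94.0
clock: 23.92
ee_pos: [490.3, -4.3, 304.7]
tool_rot: [3.14, -0.0, 0.33]
wrist_force: [0.1, 0.5, 0.1]
opening: 93.9
```

View pics/t11.png

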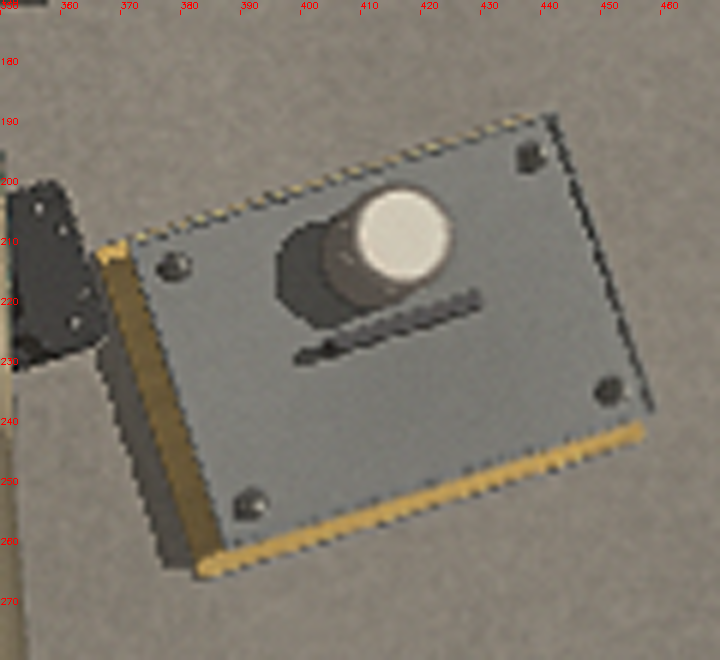

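View pics/s11.png

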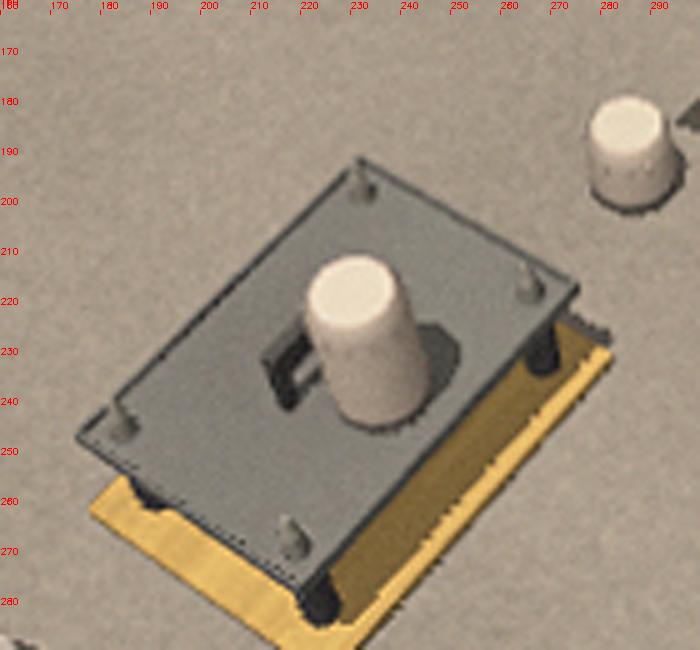

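View pics/scene11.png

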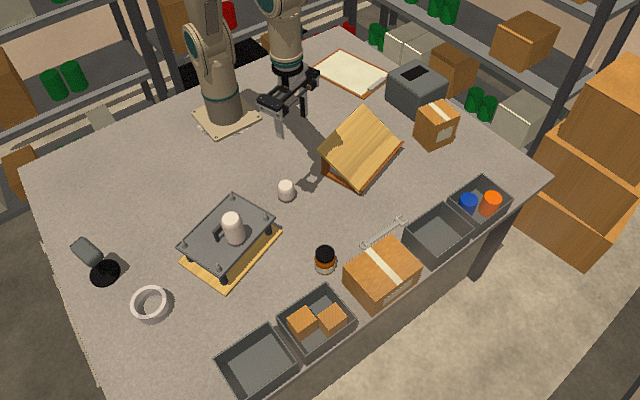

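```bash
python3 - <<'E'
from h import *
np.set_printoptions(precision=1,suppress=True)
for a,b in(((231.6,191.5),(386.7,261)),((275.5,217.3),(371.8,210.7)),((220,279.5),(441,189)),((175.3,247),(458.3,238))): print(*tri(a,b))
for n,p in(("scene",(230.2,218)),("top",(415.3,208.8))): print(onz(n,p,186))
print(robot.observe()["wrist_force"])
from workcell import order
print(order.close_job())
E
```

```text
[ 409.2 -187.2   84.5] 1.5460666692120366
[ 568.  -135.4   82.3] 7.414279973798733
[ 643.9 -360.    74.9] 2.9440153202354673
[ 486.7 -412.6   85.9] 2.428476215577126
[ 567.4 -260.2  186. ]
[ 563.1 -259.5  186. ]
[ 0.3  0.3 -0.4]
the job is handed in; nothing more can be done
None
```

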